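# Lock the clock parts away in the strongbox

## Robot

A 6-joint arm with a two-finger parallel gripper is mounted at the origin on the work surface. World frame = base frame: x ahead of the robot, y to its left, z up, the work surface at z = 0. Lengths are in m, angles in rad, forces in N, time in s.
With the tool pointing down it reaches from about 0.35 to 0.975 m from the base axis. Payload 17.4 kg.
Tool frame: the origin (TCP) lies midway between the tips of the shut fingers; the grasp point (between the pads) lies 19 mm behind it (r.grasp_offset is the distance from the TCP to the grasp point, in m); z points along the fingers, y is the line along which they close (so a half turn about z gives the same grasp; the last joint's range is limited). The gripper opens to 85 mm and grips with 20 to 120 N. Pads are 22 mm wide; open, the fingers measure 114 mm over their backs; the gripper's body (76 mm by 85 mm) begins 54 mm behind the grasp point. The pads swing forward as they close: fully open they stand 13 mm farther back than shut.
Start: joints at [-1.154, 0.116, 1.442, -0, 1.584, -0.038], TCP at [0.297, -0.606, 0.231] pointing down, gripper open.
Joint ranges: [-2.83, 2.83], [-0.83, 2.19], [0.07, 2.5], [-1.14, 4.28], [0.01, 3], [-2.97, 2.97]. Speed limits (rad/s): [1.89, 1.89, 2.22, 3.14, 3.14, 3.14].

## Interface

Orientations are given as a unit quaternion [w, x, y, z].
In Python, from cell import r gives the robot as it stands. The module is installed in compiled form; this text tells all that it offers.
- The arm moves only by the tool move_arm, never from a script. Its argument "moves" is a list of rows, each a list of 3 entries, a list of its own where there are three numbers: the shift along the tool's x, y, z each as a share of 0.025 m, from -1 to 1, then the turn, a rotation vector about the tool's x, y, z each as a share of 4 degrees, from -1 to 1, then the gripper command: -1 is fully open, 1 is shut, values between are in proportion. In form: [[[x, y, z], [ax, ay, az], gripper], ...]. A call has 1 to 20 rows; each row shifts and turns the commanded pose from where the row before left it, along the tool's axes as they then stand; what a row does not reach is not made up. A row lasts 1/10 s, in which the tool goes at most 50 mm and 8.59 degrees, less where a joint would pass 70% of its speed; a pose out of reach is approached as far as the arm can. A call with a number of a shift or a turn outside -1 to 1 is refused whole. A call with a gripper value outside its range is refused whole. The fingers move at their own pace and stop on an object; the grip force is fixed at half the most. Time passes only in rows, so rows that do not move let the fingers close. It gives the time, the measured TCP pose, the force, the opening and the grip force at its end, in the units of the state.
- r.read_state(): the state, without advancing time (a new reading comes with each control period).
- r.grab_frame(name): name is "scene" or "top" or "wrist"; returns a dict with "img" (400x640x3 uint8, blue, green, red), "z_map" (400x640 float32, m along the optical axis (not along the pixel's ray), 0 where there is no reading), "fov_y" (degrees; the focal length in pixels is half the picture's height over the tangent of half this angle, whatever the lens; pixels are square), "cx", "cy" (the principal point, pixels), "pose" (4x4, takes a point from camera to world coordinates). Camera axes: x right, y up, looking along -z (the intrinsics and any distortion apply to the point x, -y, -z); pixel columns grow to the right and rows downward; lengths in m; the calibration is good to about 2 mm. A picture is of the moment at which its call begins.
- r.hand_in(): hands the job in; it is judged then, once.
The state is a dict: "t": time; "joints": joint angles; "joint_velocities": joint speeds; "effort": joint torques, N m; "ee_pos": TCP position; "orientation": TCP orientation; "force": force on the tool from outside, world axes, zero at the start; "ft_torque": the same for the moment, N m; "grip_width": opening from 0.0 (shut) to 1.0 (fully open); "grip_force": force on a finger pad.
Only numpy, scipy, OpenCV 4.12 (cv2) and the standard library are available. Lean on these libraries where they do the work, as an engineer would, in place of code of your own. Each camera call takes 0.05 s, during which the arm holds its last target. There are 200 camera calls.

## Task

A clock's parts have to be locked away in the blue strongbox. Turn the key gently back and forth, without forcing it down, until it drops home in its lock, then turn it anticlockwise to unlock; open the lid, hook the lip of the parts tray on the strongbox's free side rim (the side away from the lock) and tip it over that rim to empty its wheels inside, and stand the tray upright on the bench again. Put every spring barrel from the bench in the strongbox too, close the lid and turn the key back until it is locked, leaving the key in the lock and the other things on the bench where they are.

Things in the scene. Friction and masses are not known exactly. Their poses are not given: they have to be found in the camera images.
- box: Fixed blue steel strongbox, 180 (its x) x 230 (its y) x 75 mm high, walls and floor 5 mm, hinged lid 7 mm thick on top. Origin: centre of its underside, on the bench; z up; -x side (front) faces the robot. A lock block stands against its +y side (70 x 105 mm, brass collar on top up to 124 mm above the bench); the -y side is free.
- box_rim (a point): Middle of the top of the strongbox's free (-y) side wall, 75 mm above the bench; the place to hook the tray. The rim runs along the box's x.
- lock_axis (a point): Centre of the mouth of the lock's collar, 124 mm above the bench, 45 mm towards the box's front and 185 mm towards +y from the box's origin. The lock turns about the vertical through it. The collar's round bore is 31 mm wide.
- lid (a joint): Lid angle in rad: 0 shut, grows as the front edge rises, stop at 1.7 (a little past upright). Hinge along the box's y at the rear (+x) top edge; the hinge is stiff, so the lid stays where it is left (about 3 N at the bar moves it). The cam holds it within about 0.05 while locked.
- lid_hinge (a point): Middle of the lid's hinge line (runs along the box's y), 75 mm above the bench.
- lid_bar (a point): Middle of the lid's steel pull bar: a round bar 44 mm long, 14 mm thick, along the box's y, 215 mm from the hinge line and 35 mm out from the lid's front edge. It can be taken from above by its two end faces, and turns between the fingers as the lid swings.
- cam (a joint): Angle in rad of the brass cam that holds the lid's ear: 0 locked (points at the box), 1.2 unlocked (stop), growing anticlockwise from above. Clears the lid above about 0.8; turn it to the stop. The socket has some 0.35 rad of free play each way before it drives the cam, so the key turns further. About 0.15 N m turns it; it stays where it is left.
- key: Loose steel key upright in the lock's collar. Origin: middle of its lower end; z up along it. Cross-shaped tongue (26 mm across, arms 6 mm thick, 12 mm long), then a round shank 28 mm in diameter (12 to 46 mm up), then a flat red bow. At the start the tongue rests on the socket's face, origin 103.5 mm above the bench, and the key turns without effect.
- key_bow (a point): Middle of the key's bow, 66 mm above the key's origin: a plate 50 mm wide (key x), 12 mm thick (key y), 38 mm high. The socket's cross slot (9 mm wide; four matching positions a quarter turn apart) lies at an unseen angle: turned to within about 0.1 rad of it and lightly pressed (a few N), the key drops 12 to 13 mm and then drives the socket.
- tray: Aluminium parts tray, 0.2 kg, open at the front (+x, the pouring lip). Origin: centre of its underside, on the bench; z up. Floor x -70 to +90 mm, 120 mm wide, its top at 15 mm; walls to 36 mm high at the rear and both sides (sides end at x = +70). Two cross bars 10 mm high under the floor are its feet; the front one (x 58 to 66) is the hook.
- tray_hook (a point): Point on the underside of the tray's lip, 70 mm ahead of its origin, 10 mm up, just ahead of the hook bar: it rests on the rim, the hook bar outside the wall, the last 20 mm of lip inside.
- tray_grip (a point): Middle of the black grip plate on the arch over the tray's middle, 96 mm above the underside. Plate 50 mm wide (tray y), 12 mm thick (tray x), 80 to 108 mm high. Under the arch only its two side posts.
- wheel1: Small brass clock wheel with a hub, lying on the tray: 42 mm across, 12 mm thick, hub 18 mm wide up to 20 mm. Origin: centre of its underside. 50 g. Two to four are present; None if absent.
- wheel2: Small brass clock wheel with a hub, lying on the tray: 42 mm across, 12 mm thick, hub 18 mm wide up to 20 mm. Origin: centre of its underside. 50 g. Two to four are present; None if absent.
- wheel3: Small brass clock wheel with a hub, lying on the tray: 42 mm across, 12 mm thick, hub 18 mm wide up to 20 mm. Origin: centre of its underside. 50 g. Two to four are present; None if absent.
- wheel4: Small brass clock wheel with a hub, lying on the tray: 42 mm across, 12 mm thick, hub 18 mm wide up to 20 mm. Origin: centre of its underside. 50 g. Two to four are present; None if absent.
- barrel1: Spring barrel standing on the bench: brass drum 46 mm in diameter and 46 mm high, with a toothed foot ring 65 mm across and 6 mm high, and a 10 mm stub on top. Origin: centre of its underside. About 0.16 kg. One or two are present; None if absent.
- barrel2: Spring barrel standing on the bench: brass drum 46 mm in diameter and 46 mm high, with a toothed foot ring 65 mm across and 6 mm high, and a 10 mm stub on top. Origin: centre of its underside. About 0.16 kg. One or two are present; None if absent.
- barrel3: Spring barrel standing on the bench: brass drum 46 mm in diameter and 46 mm high, with a toothed foot ring 65 mm across and 6 mm high, and a 10 mm stub on top. Origin: centre of its underside. About 0.16 kg. One or two are present; None if absent.
- tin: Round blue tin with a dark lid, 79 mm wide, 84 mm high. Origin: centre of underside. Leave alone.
- oil: Amber bottle, 56 mm wide, 130 mm high. Origin: centre of underside. Leave alone.
- driver: Yellow-handled screwdriver, 180 mm long, lying flat. Leave alone.
- spanner: Steel spanner, 150 mm long, lying flat. Leave alone.
- glass: White cup, 64 mm wide, 75 mm high. Origin: centre of underside. Leave alone.
Not all that is in view belongs to the job. Leave any green look-alike of the barrel2 alone.

How it is judged:
By the outcome, as a careful person would: the job done as asked, in the order asked, and still so for the second after the job is handed in, with the robot touching nothing.
Of wheel1, wheel2, wheel3, wheel4 only 2 to 4 are there at a start; the rules pass over those that are not, and their reading is None.
Of barrel1, barrel2, barrel3 only 1 to 2 are there at a start; the rules pass over those that are not, and their reading is None.
At some moment in a run one of barrel1, barrel2, barrel3 may be knocked a few centimetres aside while the robot is not near it.
It also fails if it takes over 210 s, if anything falls off the work surface, if the arm or the gripper's body presses on something with over 40 N, if the wrist force passes 120 N, or if a joint passes its speed limit or range.

## Working session

There is one attempt and no reset: what is moved stays moved. The work goes in short steps, Python scripts to look and compute and a tool call to move; the robot and the scene stay as the last step left them, time stands still between calls to the robot, and variables do not carry over. Pictures are saved under pics/ and viewed, at most 14 in all, crops included, and the job is handed in when it is done.

Besides the shell and the picture viewer there is one more tool, called after "Call:" as name(argument=value, ...) on one line, values as JSON. move_arm: Moves the arm, as the interface text tells. Shift numbers are shares of 0.025 m and turn numbers shares of 4 degrees, none past 1 either way. Its arguments: {"type":"object","properties":{"moves":{"type":"array"}},"required":["moves"]}

```bash
mkdir -p pics
cat > h.py <<'E'
import numpy as np, cv2
from cell import r
from scipy.spatial.transform import Rotation as R
def cloud(f):
    z=f["z_map"];h,w=z.shape;fl=h/2/np.tan(np.radians(f["fov_y"])/2)
    u,v=np.meshgrid(np.arange(w),np.arange(h))
    P=np.stack([(u-f["cx"])/fl*z,-(v-f["cy"])/fl*z,-z],-1)
    T=np.array(f["pose"]);W=P@T[:3,:3].T+T[:3,3];W[z==0]=np.nan
    return W
def st():
    s=r.read_state();q=s["orientation"];M=R.from_quat([q[1],q[2],q[3],q[0]])
    return s,np.array(s["ee_pos"]),M
def go(target,Rt=None):
    """shift (tool axes, units of rows) and turn (units of rows) to reach target"""
    s,p,M=st();d=M.inv().apply(np.array(target)-p)/0.025
    a=np.zeros(3) if Rt is None else np.degrees((M.inv()*Rt).as_rotvec())/4
    print("p",p.round(4),"shift",d.round(2),"turn",a.round(2))
E
python3 - <<'E'
from h import *
for n in("scene","top"):
    f=r.grab_frame(n);cv2.imwrite(f"pics/{n}0.png",f["img"]);np.savez(f"{n}0.npz",img=f["img"],W=cloud(f))
    print(n,f["fov_y"],f["cx"],f["cy"],np.array(f["pose"]).round(3).tolist())
s,p,M=st();print(s,M.as_matrix().round(3))
E
```

```text
scene 55.03416079564763 319.9871072693344 201.65904682961104 [[0.644, -0.425, 0.636, 1.323], [0.765, 0.379, -0.521, -0.624], [-0.019, 0.822, 0.569, 0.801], [0.0, 0.0, 0.0, 1.0]]
top 55.91764513763226 316.6952455341718 194.8861506414977 [[-0.027, 0.994, -0.106, 0.457], [-1.0, -0.025, 0.014, -0.002], [0.012, 0.106, 0.994, 1.284], [0.0, 0.0, 0.0, 1.0]]
{'t': 0.1, 'joints': array([-1.15380057e+00,  1.16443282e-01,  1.44222133e+00,  2.10916573e-05,
        1.58401166e+00, -3.77761713e-02]), 'joint_velocities': array([ 0.00053249,  0.00060842, -0.00185903,  0.00147991, -0.00079017,
       -0.00200596]), 'effort': array([ 3.34502220e-03, -7.33668780e+01, -6.33787465e+01, -6.28139878e-05,
        5.19117151e-03, -3.04567550e-05]), 'ee_pos': array([ 0.29643701, -0.60622168,  0.23061825]), 'orientation': array([-5.34087193e-04,  9.74258836e-01,  2.25431643e-01, -9.17620450e-05]), 'force': array([-0.02866007,  0.61246878, -0.43776404]), 'ft_torque': array([ 0.00320352, -0.01553813,  0.01379349]), 'grip_force': 0.0, 'grip_width': 1.0006687323428214} [[ 0.898  0.439 -0.   ]
 [ 0.439 -0.898  0.001]
 [ 0.    -0.001 -1.   ]]
```

View pics/top0.png

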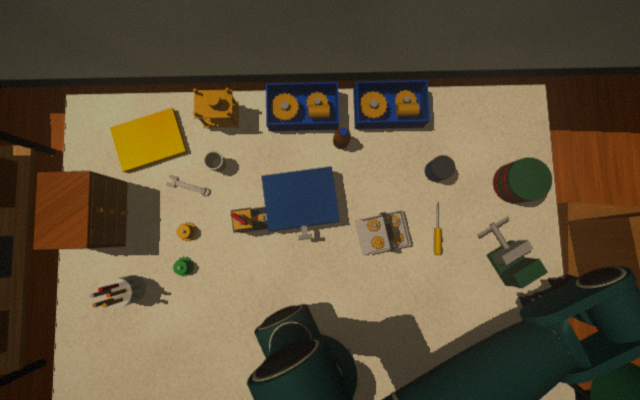

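View pics/scene0.png

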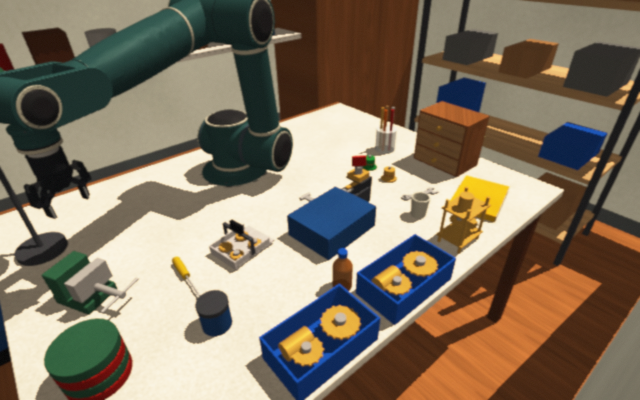

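Run:
```python
from h import *
d=np.load("top0.npz");img,W=d["img"],d["W"]
a=cv2.resize(img[160:290,160:460],None,fx=2.66,fy=2.66,interpolation=cv2.INTER_CUBIC)
cv2.imwrite("pics/crop1.png",a)
hsv=cv2.cvtColor(img,cv2.COLOR_BGR2HSV);X,Y,Z=W[...,0],W[...,1],W[...,2]
def rep(n,m,lo=0,hi=640):
    m=m&np.isfinite(X);u=np.arange(640)[None];m=m&(u>=lo)&(u<hi)
    P=np.stack([X[m],Y[m]],1).astype(np.float32)
    b=cv2.minAreaRect(P);print(n,m.sum(),"rect",np.round(b[0],4),np.round(b[1],4),round(b[2],1),"mean",P.mean(0).round(4),"z",np.percentile(Z[m],[5,50,95]).round(4))
    return m
blue=(hsv[...,0]>100)&(hsv[...,0]<125)&(hsv[...,1]>120)
rep("lid",blue&(Z>.07)&(Z<.095)&(X<.6)&(X>.3),250,350)
v,u=np.mgrid[:400,:640]
def win(u0,u1,v0,v1):return (u>=u0)&(u<u1)&(v>=v0)&(v<v1)
for h0 in [(.04,.06),(.06,.1),(.1,.126),(.126,.2)]:
    m=win(225,268,195,240)&(Z>h0[0])&(Z<h0[1])
    if m.sum()>2: rep(f"lock{h0}",m)
rep("bar",win(295,325,224,245)&(Z>.06))
red=((hsv[...,0]<8)|(hsv[...,0]>172))&(hsv[...,1]>130)
rep("bow",red&win(225,268,195,240)&(Z>.12))
rep("brass",win(170,205,218,245)&(Z>.035)); rep("brassfoot",win(170,205,218,245)&(Z>.004)&(Z<.03))
rep("green",win(170,205,252,280)&(Z>.035))
rep("tray",win(345,425,200,260)&(Z>.008)&(Z<.05))
rep("traywall",win(345,425,200,260)&(Z>.03)&(Z<.05))
rep("trayfloor",win(345,425,200,260)&(Z>.01)&(Z<.02))
rep("grip",win(345,425,200,260)&(Z>.075))
```

```text
lid 2399 rect [0.5462 0.0302] [0.121  0.2273] 3.7 mean [0.5444 0.035 ] z [0.0769 0.0807 0.0846]
lock(0.04, 0.06) 13 rect [0.4986 0.1769] [0.0509 0.0984] 50.6 mean [0.4964 0.1825] z [0.045  0.0577 0.0598]
lock(0.06, 0.1) 405 rect [0.5328 0.1931] [0.1037 0.1181] 6.1 mean [0.5237 0.1667] z [0.062  0.0688 0.0928]
lock(0.1, 0.126) 306 rect [0.5129 0.2178] [0.0699 0.0643] 6.1 mean [0.5103 0.2127] z [0.1018 0.1209 0.1252]
lock(0.126, 0.2) 136 rect [0.5131 0.2118] [0.0541 0.0468] 7.4 mean [0.5137 0.211 ] z [0.1265 0.1812 0.1887]
bar 149 rect [0.4696 0.022 ] [0.0607 0.0476] 89.0 mean [0.4707 0.0245] z [0.0767 0.0813 0.0857]
bow 71 rect [0.5108 0.2147] [0.0478 0.0167] 57.7 mean [0.5117 0.2115] z [0.1704 0.1857 0.1891]
brass 165 rect [0.4836 0.4194] [0.0439 0.0423] 88.4 mean [0.4828 0.4189] z [0.0406 0.0448 0.0507]
brassfoot 106 rect [0.4898 0.4272] [0.0816 0.107 ] 11.9 mean [0.48   0.4105] z [0.0043 0.0068 0.026 ]
green 168 rect [0.3674 0.4288] [0.0437 0.0438] 22.3 mean [0.3678 0.4274] z [0.0404 0.0452 0.0516]
tray 1596 rect [ 0.4627 -0.2355] [0.1253 0.161 ] 11.2 mean [ 0.4617 -0.2339] z [0.0103 0.016  0.0351]
traywall 253 rect [ 0.4641 -0.2454] [0.1242 0.1401] 11.1 mean [ 0.4652 -0.2566] z [0.0306 0.0341 0.0386]
trayfloor 916 rect [ 0.4626 -0.2332] [0.1196 0.1567] 11.1 mean [ 0.459  -0.2228] z [0.0106 0.0138 0.0179]
grip 187 rect [ 0.4649 -0.2444] [0.1268 0.0136] 10.6 mean [ 0.4647 -0.2437] z [0.076  0.0829 0.1097]
```

View pics/crop1.png

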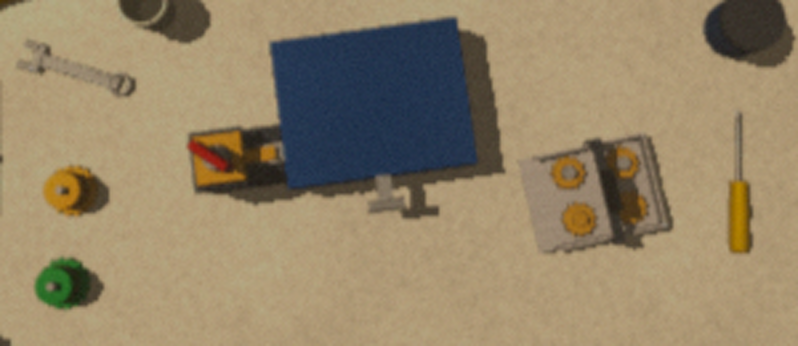

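Call:
move_arm(moves=[[[0.87,-1,-0.14],[0,0,0],-1],[[0.87,-1,-0.14],[0,0,0],-1],[[0.87,-1,-0.14],[0,0,0],-1],[[0.87,-1,-0.14],[0,0,0],-1],[[0.87,-1,-0.14],[0,0,0],-1],[[0.87,-1,-0.14],[0,0,0],-1],[[0.87,-1,-0.14],[0,0,0],-1],[[0.87,-1,-0.14],[0,0,0],-1],[[0.87,-1,-0.14],[0,0,0],-1],[[0.87,-1,-0.14],[0,0,0],-1],[[0.87,-1,-0.14],[0,0,0],-1],[[0.87,-1,-0.14],[0,0,0],-1],[[0.87,-1,-0.14],[0,0,0],-1],[[0.87,-1,-0.14],[0,0,0],-1],[[0.87,-1,-0.14],[0,0,0],-1],[[0.87,-1,-0.14],[0,0,0],-1],[[0.87,-1,-0.14],[0,0,0],-1],[[0.87,-1,-0.14],[0,0,0],-1],[[0.87,-1,-0.14],[0,0,0],-1],[[0.87,-1,-0.14],[0,0,0],-1]])

```text
t: 2.1
ee_pos: [0.4677, 0.0353, 0.3013]
orientation: [0.0, 0.974, 0.226, -0.0]
force: [0.9, 0.1, -0.2]
grip_width: 1.001
grip_force: 0.0
```

Call:
move_arm(moves=[[[0.87,-1,-0.14],[0,0,-1],-1],[[0.8,-1,-0.14],[0,0,-1],-1],[[0.73,-1,-0.14],[0,0,-1],-1],[[0.66,-1,-0.14],[0,0,-1],-1],[[0.5,-0.9,0],[0,0,-1],-1],[[0,0,0],[0,0,-1],-1],[[0,0,0],[0,0,-1],-1],[[0,0,0],[0,0,-0.9],-1],[[0,0,0],[0,0,0],-1]])

```text
t: 3.0
ee_pos: [0.4738, 0.1835, 0.315]
orientation: [-0.0, 0.876, 0.483, -0.0]
force: [-0.1, 0.3, 0.4]
grip_width: 0.999
grip_force: 0.0
```

Run:
```python
from h import *
s,p,M=st();print(s["t"],p,M.as_matrix().round(3),s["joints"].round(3),s["force"])
f=r.grab_frame("wrist");cv2.imwrite("pics/w1.png",f["img"]);W=cloud(f);np.savez("w1.npz",img=f["img"],W=W)
img=f["img"];hsv=cv2.cvtColor(img,cv2.COLOR_BGR2HSV);X,Y,Z=W[...,0],W[...,1],W[...,2]
red=((hsv[...,0]<8)|(hsv[...,0]>172))&(hsv[...,1]>130)&(Z>.182)&(Z<.2)
def rep(n,m):
    P=np.stack([X[m],Y[m]],1).astype(np.float32);print(n,m.sum(),cv2.minAreaRect(P) if len(P)>2 else 0,P.mean(0),np.percentile(Z[m],[5,50,95]))
rep("bow",red)
rep("collar",(np.abs(Z-.124)<.004)&(np.hypot(X-.513,Y-.213)<.06))
f=r.grab_frame("top");W=cloud(f);np.savez("top1.npz",img=f["img"],W=W);cv2.imwrite("pics/top1.png",f["img"])
d=np.load("top0.npz");X,Y,Z=np.moveaxis(d["W"],2,0)
v,u=np.mgrid[:400,:640]
m=((u>255)&(u<350)&(v>160)&(v<250)&(Z>.074)&(Z<.09)).astype(np.uint8)
m2=cv2.morphologyEx(m,cv2.MORPH_OPEN,np.ones((25,25)))>0
rep("lid",m2); b=(m>0)&~m2&(v>222)&(Z>.07);rep("bar",b&(X<.475))
```

```text
3.0 [0.47380467 0.1834707  0.31501818] [[ 0.534  0.846 -0.   ]
 [ 0.846 -0.534 -0.   ]
 [-0.    -0.    -1.   ]] [ 0.319 -0.259  1.663  0.     1.738  0.882] [-0.06437106  0.31543249  0.40725834]
bow 1000 ((0.5152775645256042, 0.21241362392902374), (0.049338702112436295, 0.012090501375496387), 55.423126220703125) [0.5153961  0.21315412] [0.18557405 0.18770785 0.1890062 ]
collar 2257 ((0.5153080821037292, 0.21234013140201569), (0.05604372173547745, 0.0561869814991951), 6.291832447052002) [0.51605165 0.21564819] [0.12331311 0.12456555 0.12585238]
lid 782 ((0.5420658588409424, -0.014966677874326706), (0.08696223050355911, 0.08738159388303757), 88.72354125976562) [ 0.54188716 -0.01468625] [0.07691364 0.08078018 0.08479772]
bar 86 ((0.4614090025424957, 0.02299550175666809), (0.027522334828972816, 0.04218844324350357), 7.845983982086182) [0.4585257  0.02277123] [0.07719    0.08180087 0.08601782]
```

View pics/w1.png

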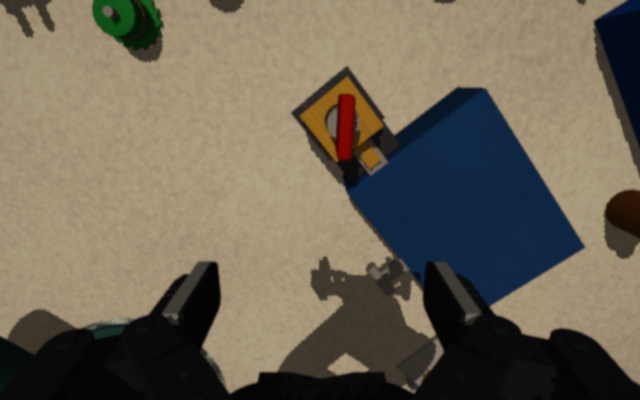

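Call:
move_arm(moves=[[[0.93,0.4,0],[0,0,0.29],-1],[[0.93,0.39,0],[0,0,0.29],-1],[[0,0,1],[0,0,0],-1],[[0,0,1],[0,0,0],-1],[[0,0,0.8],[0,0,0],-1],[[0,0,0],[0,0,0],-0.2]])

```text
t: 3.7
ee_pos: [0.515, 0.2113, 0.2424]
orientation: [-0.0, 0.886, 0.464, -0.002]
force: [-0.7, -0.7, 0.1]
grip_width: 0.857
grip_force: 0.0
```

Run:
```python
from h import *
f=r.grab_frame("wrist");W=cloud(f);img=f["img"];hsv=cv2.cvtColor(img,cv2.COLOR_BGR2HSV);X,Y,Z=W[...,0],W[...,1],W[...,2]
red=((hsv[...,0]<8)|(hsv[...,0]>172))&(hsv[...,1]>130)&(Z>.182)&(Z<.2)
P=np.stack([X[red],Y[red]],1).astype(np.float32);print(cv2.minAreaRect(P));s,p,M=st()
print(p,np.degrees(np.arctan2(*M.as_matrix()[[1,0],0])),s["grip_width"]);go([.5153,.2124,.152])
```

```text
((0.515684187412262, 0.21310120820999146), (0.04915676638484001, 0.011879319325089455), 55.547306060791016)
[0.51541592 0.21150793 0.24452831] 55.25843774642216 0.7770087578991743
p [0.5154 0.2115 0.2445] shift [ 0.03 -0.02  3.7 ] turn [0. 0. 0.]
```

Call:
move_arm(moves=[[[0.04,-0.02,1],[0,0,-0.07],-0.2],[[0,0,1],[0,0,0],-0.2],[[0,0,1],[0,0,0],-0.2],[[0,0,0.7],[0,0,0],-0.2],[[0,0,0],[0,0,0],0.2],[[0,0,0],[0,0,0],0.5],[[0,0,0],[0,0,0],1],[[0,0,0],[0,0,0],1],[[0,0,0],[0,0,0],1],[[0,0,0],[0,0,0],1],[[0,0,0],[0,0,0],1]])

```text
t: 4.85
ee_pos: [0.5165, 0.2131, 0.1544]
orientation: [0.0, 0.885, 0.467, 0.001]
force: [-0.8, -0.4, 7.1]
grip_width: 0.135
grip_force: 61.2
```

Call:
move_arm(moves=[[[0,0,-0.03],[0,0,0.8],1],[[0,0,0],[0,0,0.8],1],[[0,0,0],[0,0,0.8],1],[[0,0,0],[0,0,0.8],1]])

```text
t: 5.25
ee_pos: [0.5162, 0.2129, 0.1545]
orientation: [0.0, 0.931, 0.364, 0.001]
force: [0.5, -0.3, 2.4]
grip_width: 0.133
grip_force: 60.5
```

Call:
move_arm(moves=[[[0,0,0],[0,0,0.8],1],[[0,0,0],[0,0,0.8],1],[[0,0,0],[0,0,0.8],1]])

```text
t: 5.55
ee_pos: [0.5162, 0.2129, 0.1544]
orientation: [0.0, 0.959, 0.285, 0.001]
force: [-0.1, -0.1, 1.7]
grip_width: 0.13
grip_force: 60.5
```

Call:
move_arm(moves=[[[0,0,0],[0,0,0.8],1],[[0,0,0],[0,0,0.8],1],[[0,0,0],[0,0,0.8],1]])

```text
t: 5.85
ee_pos: [0.5161, 0.2129, 0.1541]
orientation: [-0.0, 0.979, 0.204, 0.0]
force: [0.4, 0.8, -2.5]
grip_width: 0.133
grip_force: 60.0
```

Call:
move_arm(moves=[[[0,0,0.06],[0,0,0],1],[[0,0,0.06],[0,0,0],1]])

```text
t: 6.05
ee_pos: [0.516, 0.2128, 0.1507]
orientation: [-0.0, 0.979, 0.205, 0.0]
force: [0.4, 0.5, -1.6]
grip_width: 0.133
grip_force: 60.0
```

Freely dropping: continue down in small steps to about 12 mm total.

Call:
move_arm(moves=[[[0,0,0.1],[0,0,0],1],[[0,0,0.1],[0,0,0],1],[[0,0,0.08],[0,0,0],1]])

```text
t: 6.35
ee_pos: [0.5158, 0.2128, 0.1432]
orientation: [-0.0, 0.979, 0.205, -0.0]
force: [-0.2, 0.6, -3.2]
grip_width: 0.13
grip_force: 60.0
```

Call:
move_arm(moves=[[[0,0,0.04],[0,0,0],1],[[0,0,0.03],[0,0,0],1]])

```text
t: 6.55
ee_pos: [0.516, 0.2129, 0.1424]
orientation: [-0.0, 0.979, 0.205, 0.0]
force: [-3.9, -1.2, 9.7]
grip_width: 0.128
grip_force: 61.5
```

Call:
move_arm(moves=[[[0,0,-0.05],[0,0,-0.5],1],[[0,0,0],[0,0,-1],1],[[0,0,0],[0,0,-1],1],[[0,0,0],[0,0,-1],1],[[0,0,0],[0,0,-1],1],[[0,0,0],[0,0,-1],1],[[0,0,0],[0,0,-1],1],[[0,0,0],[0,0,-1],1],[[0,0,0],[0,0,-1],1],[[0,0,0],[0,0,-1],1],[[0,0,0],[0,0,-1],1],[[0,0,0],[0,0,-1],1],[[0,0,0],[0,0,-1],1],[[0,0,0],[0,0,-1],1],[[0,0,0],[0,0,-1],1],[[0,0,0],[0,0,-1],1]])

```text
t: 8.15
ee_pos: [0.5152, 0.2137, 0.1432]
orientation: [-0.001, 0.732, 0.681, 0.0]
force: [-8.3, 6.8, 1.6]
grip_width: 0.127
grip_force: 60.4
```

```bash
cat > t.py <<'E'
from h import *
s,p,M=st();A=M.as_matrix()
print(s["t"],p.round(4),"yaw",np.degrees(np.arctan2(A[1,0],A[0,0])).round(1),"F",s["force"].round(1),"T",s["ft_torque"].round(3),"q",s["joints"].round(3),s["grip_width"],A[:,2].round(3))
E
python3 t.py
```

```text
8.15 [0.5152 0.2137 0.1432] yaw 85.8 F [-8.3  6.8  1.6] T [ 1.481  1.663 -0.14 ] q [ 0.346 -0.102  1.804  0.002  1.44   0.419] 0.12745857052082044 [-0.002  0.002 -1.   ]
```

Call:
move_arm(moves=[[[0,0,0],[0,0,-1],1],[[0,0,0],[0,0,-1],1],[[0,0,0],[0,0,-1],1],[[0,0,0],[0,0,-1],1],[[0,0,0],[0,0,0],1]])

```text
t: 8.65
ee_pos: [0.515, 0.2137, 0.1431]
orientation: [-0.001, 0.631, 0.776, 0.0]
force: [-7.9, 6.8, 1.8]
grip_width: 0.13
grip_force: 60.4
```

```bash
python3 t.py
```

```text
8.65 [0.515  0.2137 0.1431] yaw 101.8 F [-7.9  6.8  1.8] T [ 1.421  1.811 -0.1  ] q [ 0.346 -0.102  1.805  0.002  1.441  0.14 ] 0.13007175621942654 [-0.002  0.002 -1.   ]
```

Call:
move_arm(moves=[[[0.03,-0.02,0],[0,0,-1],1],[[0,0,0],[0,0,-1],1],[[0,0,0],[0,0,-1],1],[[0,0,0],[0,0,0],1]])

```text
t: 9.05
ee_pos: [0.5145, 0.214, 0.1431]
orientation: [-0.001, 0.546, 0.837, -0.0]
force: [-6.5, 4.1, 2.0]
grip_width: 0.131
grip_force: 61.3
```

```bash
python3 t.py
```

```text
9.05 [0.5145 0.214  0.1431] yaw 113.8 F [-6.5  4.1  2. ] T [ 0.755  1.475 -0.74 ] q [ 0.347 -0.103  1.805  0.002  1.441 -0.067] 0.13073643196395157 [-0.002  0.001 -1.   ]
```

Call:
move_arm(moves=[[[0,0,0],[0,0,0.7],1],[[0,0,0],[0,0,0],-0.2],[[0,0,0],[0,0,0],-0.2],[[0,0,0],[0,0,0],-0.2],[[0,0,-0.5],[0,0,0],-0.2],[[0,0,-1],[0,0,0],-0.2],[[0,0,-1],[0,0,0],-0.2],[[0,0,-1],[0,0,0],-0.4],[[0,0,-0.5],[0,0,0],-0.4],[[0,0,0],[0,0,0],-0.4]])

```text
t: 10.05
ee_pos: [0.5158, 0.2136, 0.2453]
orientation: [0.001, 0.568, 0.823, 0.001]
force: [-0.2, 0.1, -0.1]
grip_width: 0.701
grip_force: 0.0
```

```bash
python3 t.py
python3 - <<'E'
from h import *
go([.44,.02,.24],R.from_euler('z',6.3,degrees=True)*R.from_euler('x',180,degrees=True))
f=r.grab_frame("wrist");cv2.imwrite("pics/w2.png",f["img"]);W=cloud(f)
hsv=cv2.cvtColor(f["img"],cv2.COLOR_BGR2HSV);X,Y,Z=W[...,0],W[...,1],W[...,2]
red=((hsv[...,0]<8)|(hsv[...,0]>172))&(hsv[...,1]>130)&(Z>.16)&(Z<.2)
print(red.sum(),Z[red].max() if red.any() else 0)
if red.any():print(cv2.minAreaRect(np.stack([X[red],Y[red]],1).astype(np.float32)))
E
```

```text
10.05 [0.5158 0.2136 0.2453] yaw 110.8 F [-0.2  0.1 -0.1] T [ 0.013 -0.031  0.016] q [ 0.347 -0.144  1.677  0.     1.606 -0.017] 0.7007478295113673 [ 0.003  0.001 -1.   ]
p [0.5158 0.2136 0.2453] shift [-6.16 -5.59  0.19] turn [ 0.03 -0.04 26.13]
1338 0.1779347188102283
((0.5152308940887451, 0.2132079005241394), (0.011971543543040752, 0.048958104103803635), 15.302699089050293)
```

View pics/w2.png

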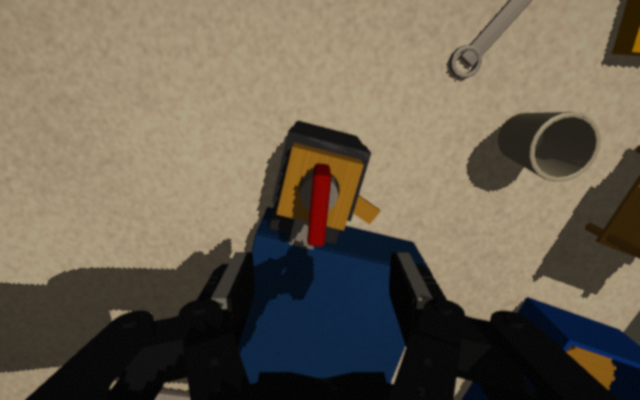

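Call:
move_arm(moves=[[[-0.88,-0.8,0],[0,0,0],-0.4],[[-0.88,-0.8,0],[0,0,0],-0.4],[[-0.88,-0.8,0],[0,0,0],-0.4],[[-0.88,-0.8,0],[0,0,0],-0.4],[[-0.88,-0.8,0],[0,0,0],-0.4],[[-0.88,-0.8,0],[0,0,0],-0.4],[[-0.88,-0.8,0],[0,0,0],-0.4],[[0,0,0],[0,0,1],-0.4],[[0,0,0],[0,0,1],-0.4],[[0,0,0],[0,0,1],-0.4],[[0,0,0],[0,0,1],-0.4],[[0,0,0],[0,0,1],-0.4],[[0,0,0],[0,0,1],-0.4],[[0,0,0],[0,0,1],-0.4],[[0,0,0],[0,0,1],-0.4],[[0,0,0],[0,0,1],-0.4],[[0,0,0],[0,0,1],-0.4],[[0,0,0],[0,0,1],-0.4],[[0,0,0],[0,0,1],-0.4],[[0,0,0],[0,0,1],-0.4]])

```text
t: 12.1
ee_pos: [0.4388, 0.0197, 0.2414]
orientation: [-0.001, 0.872, 0.49, -0.001]
force: [0.1, 0.1, 0.1]
grip_width: 0.699
grip_force: 0.0
```

Call:
move_arm(moves=[[[0,0,0],[0,0,1],-0.4],[[0,0,0],[0,0,1],-0.4],[[0,0,0],[0,0,1],-0.4],[[0,0,0],[0,0,1],-0.4],[[0,0,0],[0,0,1],-0.4],[[0,0,0],[0,0,1],-0.4],[[0,0,0],[0,0,1],-0.4],[[0,0,0],[0,0,1],-0.4],[[0,0,0],[0,0,1],-0.4],[[0,0,0],[0,0,1],-0.4],[[0,0,0],[0,0,1],-0.4],[[0,0,0],[0,0,1],-0.4],[[0,0,0],[0,0,1],-0.4],[[0,0,0],[0,0,0],-0.4]])

```text
t: 13.5
ee_pos: [0.4388, 0.0197, 0.2416]
orientation: [-0.0, 0.998, 0.059, -0.001]
force: [-0.3, -1.0, -0.3]
grip_width: 0.701
grip_force: 0.0
```

```bash
python3 t.py
python3 - <<'E'
from h import *
f=r.grab_frame("wrist");cv2.imwrite("pics/w3.png",f["img"]);W=cloud(f)
X,Y,Z=W[...,0],W[...,1],W[...,2]
v,u=np.mgrid[:400,:640]
c,sn=np.cos(np.radians(6.3)),np.sin(np.radians(6.3))
bx=(X-.5803)*c+(Y-.0334)*sn; by=-(X-.5803)*sn+(Y-.0334)*c
m=(Z>.06)&(Z<.1)&(v<380)
for n,mm in(("bar",m&(bx<-.112)&(bx>-.15)&(np.abs(by)<.05)),("lid",m&(bx>-.1)&(bx<.15)&(np.abs(by)<.14))):
    print(n,mm.sum(),np.percentile(bx[mm],[2,50,98]).round(4),np.percentile(by[mm],[2,50,98]).round(4),np.percentile(Z[mm],[5,50,98]).round(4))
lm=m&(bx>-.1)&(bx<.15)&(np.abs(by)<.14)
print(cv2.minAreaRect(np.stack([bx[lm],by[lm]],1).astype(np.float32)))
E
```

```text
13.5 [0.4388 0.0197 0.2416] yaw 6.8 F [-0.3 -1.  -0.3] T [-0.026 -0.058 -0.035] q [-0.013 -0.416  1.899 -0.     1.661  1.44 ] 0.7005590994131011 [-0.002  0.    -1.   ]
bar 928 [-0.1312 -0.1227 -0.1128] [-0.0204  0.0005  0.0213] [0.0814 0.0845 0.087 ]
lid 36245 [-0.0886 -0.0429 -0.0028] [-0.1091  0.0068  0.1333] [0.081  0.0826 0.0842]
((-0.05061166733503342, 0.012733645737171173), (0.09897428750991821, 0.2548125982284546), 0.4245297312736511)
```

View pics/w3.png

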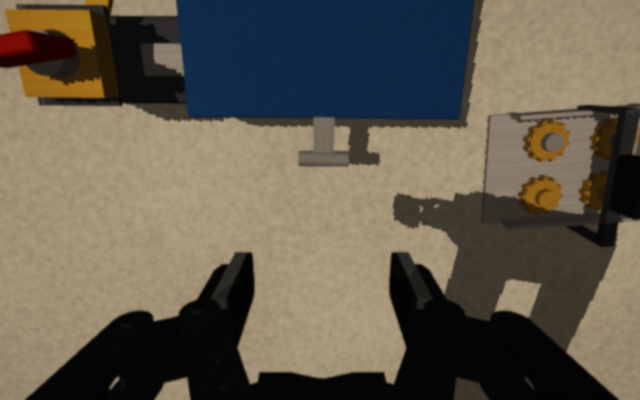

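Call:
move_arm(moves=[[[0.71,0.06,0],[0,0,0],-0.4],[[0,0,1],[0,0,0],-0.4],[[0,0,1],[0,0,0],-0.4],[[0,0,1],[0,0,0],-0.4],[[0,0,1],[0,0,0],-0.4],[[0,0,1],[0,0,0],-0.4],[[0,0,1],[0,0,0],-0.4],[[0,0,0.8],[0,0,0],-0.4],[[0,0,0.46],[0,0,0],-0.4],[[0,0,0],[0,0,0],-0.1],[[0,0,0],[0,0,0],0.2],[[0,0,0],[0,0,0],0.5],[[0,0,0],[0,0,0],0.5],[[0,0,0],[0,0,0],0.5],[[0,0,0],[0,0,0],0.5]])

```text
t: 15.05
ee_pos: [0.4565, 0.0203, 0.0621]
orientation: [0.0, 0.998, 0.06, -0.001]
force: [-6.9, -1.0, -3.2]
grip_width: 0.494
grip_force: 61.1
```

```bash
python3 t.py; python3 -c "
import numpy as np
th=np.linspace(0,1.6,23);x=-.215*np.cos(th)/.025;z=-.215*np.sin(th)/.025
print(np.stack([np.diff(x),np.diff(z)],1).round(2).tolist())"
```

```text
15.05 [0.4565 0.0203 0.0621] yaw 6.9 F [-6.9 -1.  -3.2] T [-0.057  1.009 -0.027] q [-0.011 -0.278  2.091 -0.     1.33   1.44 ] 0.4938817536118354 [-0.001 -0.    -1.   ]
[[0.02, -0.62], [0.07, -0.62], [0.11, -0.62], [0.16, -0.61], [0.2, -0.59], [0.24, -0.58], [0.28, -0.56], [0.32, -0.53], [0.36, -0.51], [0.4, -0.48], [0.43, -0.45], [0.46, -0.42], [0.49, -0.38], [0.52, -0.35], [0.54, -0.31], [0.56, -0.27], [0.58, -0.23], [0.6, -0.18], [0.61, -0.14], [0.62, -0.1], [0.62, -0.05], [0.63, -0.0]]
```

Call:
move_arm(moves=[[[0.02,0,-0.62],[0,0,0],0.5],[[0.07,0,-0.62],[0,0,0],0.5],[[0.11,0,-0.62],[0,0,0],0.5],[[0.16,0,-0.61],[0,0,0],0.5],[[0.2,0,-0.59],[0,0,0],0.5]])

```text
t: 15.55
ee_pos: [0.4717, 0.022, 0.1403]
orientation: [0.0, 0.998, 0.06, 0.001]
force: [9.7, 0.6, -9.3]
grip_width: 0.496
grip_force: 61.9
```

Call:
move_arm(moves=[[[0.24,0,-0.58],[0,0,0],0.5],[[0.28,0,-0.56],[0,0,0],0.5],[[0.32,0,-0.53],[0,0,0],0.5],[[0.36,0,-0.51],[0,0,0],0.5],[[0.4,0,-0.48],[0,0,0],0.5],[[0.43,0,-0.45],[0,0,0],0.5],[[0.46,0,-0.42],[0,0,0],0.5]])

```text
t: 16.25
ee_pos: [0.5331, 0.0289, 0.2276]
orientation: [0.001, 0.998, 0.059, 0.0]
force: [6.6, -5.7, -14.5]
grip_width: 0.493
grip_force: 62.5
```

Call:
move_arm(moves=[[[0.49,0.02,-0.38],[0,0,0],0.5],[[0.52,0.02,-0.35],[0,0,0],0.5],[[0.54,0,-0.31],[0,0,0],0.5],[[0.56,0,-0.27],[0,0,0],0.5],[[0.58,0,-0.23],[0,0,0],0.5],[[0.6,0,-0.18],[0,0,0],0.5],[[0.61,0,-0.14],[0,0,0],0.5],[[0.62,0,-0.1],[0,0,0],0.5],[[0.62,0,-0.05],[0,0,0],0.5],[[0.63,0,0],[0,0,0],0.5],[[0.2,0,0],[0,0,0],0.5],[[0,0,0],[0,0,0],0.5]])

```text
t: 17.45
ee_pos: [0.6815, 0.0453, 0.2777]
orientation: [0.001, 0.998, 0.059, -0.0]
force: [0.3, -6.0, -5.2]
grip_width: 0.491
grip_force: 61.3
```

```bash
python3 t.py
```

```text
17.45 [0.6815 0.0453 0.2777] yaw 6.8 F [ 0.3 -6.  -5.2] T [-1.25   0.051 -0.327] q [ 0.03   0.125  1.357 -0.002  1.659  1.482] 0.4908976791341435 [ 0.    -0.002 -1.   ]
```

Call:
move_arm(moves=[[[0,0,0],[0,0,0],-0.3],[[0,0,0],[0,0,0],-0.4],[[0,0,0],[0,0,0],-0.4],[[0,0,-0.8],[0,0,0],-0.4],[[0,0,-1],[0,0,0],-0.4],[[0,0,-0.6],[0,0,0],-0.4],[[-1,0.8,0],[0,0,-0.5],-0.4],[[-1,0.8,0],[0,0,-0.5],-0.4],[[-1,0.8,0],[0,0,0],-0.4],[[-1,0.8,0],[0,0,0],-0.4],[[-1,0.9,0],[0,0,0],-0.4],[[-1,0.9,0],[0,0,0],-0.4],[[-1,0.9,0],[0,0,0],-0.4],[[-1,0.9,0],[0,0,0],-0.4],[[-1,0.9,0],[0,0,0],-0.4],[[-1,0.9,0],[0,0,0],-0.4],[[-0.4,0.9,0],[0,0,0],-0.4],[[0,0.5,1],[0,0,0],-0.4],[[0,0,1],[0,0,0],-0.4],[[0,0,0],[0,0,0],-0.4]])

```text
t: 19.45
ee_pos: [0.4692, -0.2458, 0.2836]
orientation: [-0.001, 0.996, 0.094, -0.002]
force: [-0.0, 0.1, -0.6]
grip_width: 0.701
grip_force: 0.0
```

```bash
python3 t.py
python3 - <<'E'
from h import *
f=r.grab_frame("wrist");cv2.imwrite("pics/w4.png",f["img"]);W=cloud(f)
X,Y,Z=W[...,0],W[...,1],W[...,2]
near=(np.hypot(X-.465,Y+.245)<.12)
def rep(n,m):
    P=np.stack([X[m],Y[m]],1).astype(np.float32);print(n,m.sum(),cv2.minAreaRect(P) if len(P)>2 else 0,np.percentile(Z[m],[5,50,95]) if len(P) else 0)
rep("tray",near&(Z>.008)&(Z<.045)); rep("grip",near&(Z>.1)&(Z<.115)&(np.hypot(X-.465,Y+.245)<.04))
f=r.grab_frame("top");cv2.imwrite("pics/top2.png",f["img"]);W=cloud(f);np.savez("top2.npz",img=f["img"],W=W)
X,Y,Z=np.moveaxis(W,2,0);v,u=np.mgrid[:400,:640]
hsv=cv2.cvtColor(f["img"],cv2.COLOR_BGR2HSV)
m=(hsv[...,0]>10)&(hsv[...,0]<28)&(hsv[...,1]>130)&(Z>.035)&(Z<.056)
k,l,s_,c=cv2.connectedComponentsWithStats(m.astype(np.uint8))
for i in range(1,k):
    if s_[i,4]>40: print("barrel?",c[i].round(),s_[i,4],X[l==i].mean().round(4),Y[l==i].mean().round(4))
E
```

```text
19.45 [ 0.4692 -0.2458  0.2836] yaw 10.8 F [-0.   0.1 -0.6] T [-0.002 -0.005  0.04 ] q [-0.531 -0.208  1.671  0.     1.683  0.852] 0.7013887584496443 [-0.004  0.002 -1.   ]
tray 13204 ((0.4660203456878662, -0.23606187105178833), (0.12421281635761261, 0.16073480248451233), 11.238598823547363) [0.01454582 0.01669459 0.03652595]
grip 700 ((0.46611273288726807, -0.24681693315505981), (0.050448574125766754, 0.011464959941804409), 10.661733627319336) [0.10719998 0.10854188 0.10970037]
barrel? [317.  98.] 136 0.9174 -0.0304
barrel? [373. 104.] 495 0.8924 -0.2179
barrel? [405.  96.] 144 0.9164 -0.3273
barrel? [284. 106.] 501 0.8921 0.0806
barrel? [121. 213.] 235 0.5457 0.6216
barrel? [183. 231.] 153 0.4827 0.4183
```

View pics/top2.png

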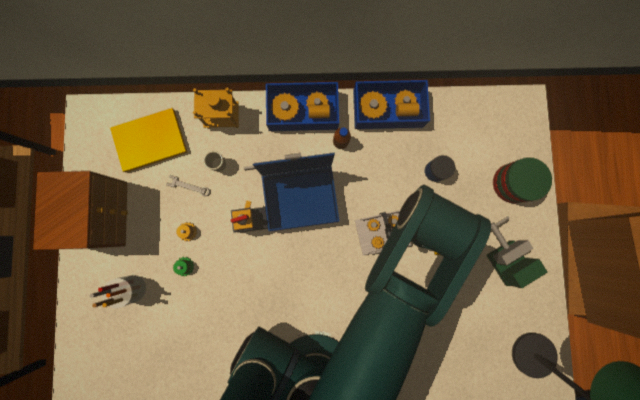

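Call:
move_arm(moves=[[[-0.12,0,1],[0,0,0],-0.4],[[0,0,1],[0,0,0],-0.4],[[0,0,1],[0,0,0],-0.4],[[0,0,1],[0,0,0],-0.4],[[0,0,1],[0,0,0],-0.4],[[0,0,1],[0,0,0],-0.4],[[0,0,1],[0,0,0],-0.4],[[0,0,0.8],[0,0,0],-0.4],[[0,0,0.38],[0,0,0],-0.3],[[0,0,0],[0,0,0],0],[[0,0,0],[0,0,0],0.4],[[0,0,0],[0,0,0],1],[[0,0,0],[0,0,0],1],[[0,0,0],[0,0,0],1],[[0,0,0],[0,0,0],1],[[0,0,0],[0,0,0],1]])

```text
t: 21.15
ee_pos: [0.4677, -0.2468, 0.0836]
orientation: [0.001, 0.996, 0.094, 0.001]
force: [0.0, 1.3, 7.2]
grip_width: 0.124
grip_force: 59.2
```

Call:
move_arm(moves=[[[0,0,-0.3],[0,0,0],1],[[0,0,-0.6],[0,0,0],1],[[0,0,-0.8],[0,0,0],1],[[0,0,-0.8],[0,0,0],1],[[0,0,-0.6],[0,0,0],1],[[0,0,-0.4],[0,0,0],1],[[0,0,0],[0,0,0.5],1],[[0,0,0],[0,0,0.5],1],[[0,0,0],[0,0,0],1]])

```text
t: 22.05
ee_pos: [0.467, -0.2465, 0.1696]
orientation: [-0.0, 0.998, 0.059, -0.0]
force: [-0.1, 0.2, -3.9]
grip_width: 0.129
grip_force: 58.7
```

```bash
python3 t.py
```

```text
22.05 [ 0.467  -0.2465  0.1696] yaw 6.8 F [-0.1  0.2 -3.9] T [ 0.062 -0.013 -0.023] q [-0.534 -0.185  1.835 -0.     1.492  0.918] 0.12937337550063124 [-0.  0. -1.]
```

Call:
move_arm(moves=[[[0.5,-0.2,0],[0,0,0],1],[[0.8,-0.41,0],[0,0,0],1],[[0.9,-0.41,0],[0,0,0],1],[[0.9,-0.41,0],[0,0,0],1],[[0.9,-0.41,0],[0,0,0],1],[[0.8,-0.41,0],[0,0,0],1],[[0.5,-0.23,0],[0,0,0],1],[[0,0,0],[0,0,0],1],[[0,0,0],[0,0,0],1]])

```text
t: 22.95
ee_pos: [0.5912, -0.1692, 0.1692]
orientation: [-0.0, 0.998, 0.06, -0.0]
force: [-0.4, 0.7, -3.9]
grip_width: 0.126
grip_force: 58.7
```

```bash
python3 t.py
cat >> h.py <<'E'
YAW=np.radians(6.5);BO=np.array([.5803,.0334])
def tobox(X,Y):
    c,s=np.cos(YAW),np.sin(YAW);return (X-BO[0])*c+(Y-BO[1])*s,-(X-BO[0])*s+(Y-BO[1])*c
def world(bx,by):
    c,s=np.cos(YAW),np.sin(YAW);return BO+[bx*c-by*s,bx*s+by*c]
E
python3 - <<'E'
from h import *
d=np.load("top2.npz");X,Y,Z=np.moveaxis(d["W"],2,0);bx,by=tobox(X,Y)
m=(np.abs(Z-.075)<.006)&(np.abs(by)<.13)&(bx>-.12)&(bx<.07)
print("rim pts",m.sum())
a=m&(by<-.09)&(np.abs(bx)<.07);print("free rim by",np.percentile(by[a],[2,50,98]).round(4),a.sum())
a=m&(bx<-.07)&(np.abs(by)<.09);print("front rim bx",np.percentile(bx[a],[2,50,98]).round(4),a.sum())
f=r.grab_frame("scene");cv2.imwrite("pics/s1.png",f["img"][100:350,150:450]);W=cloud(f);X,Y,Z=np.moveaxis(W,2,0);bx,by=tobox(X,Y)
m=(np.abs(Z-.075)<.005)&(np.abs(bx)<.07)&(by<-.1)&(by>-.125);print("scene free rim",m.sum(),np.percentile(by[m],[2,50,98]).round(4))
f=r.grab_frame("wrist");cv2.imwrite("pics/w5.png",f["img"]);W=cloud(f);X,Y,Z=np.moveaxis(W,2,0);bx,by=tobox(X,Y)
m=(np.abs(Z-.075)<.004)&(np.abs(bx)<.07)&(by<-.1)&(by>-.125);print("wrist free rim",m.sum(),np.percentile(by[m],[2,50,98]).round(4))
m=(Z>.09)&(Z<.108)&(by<-.08)&(by>-.25)&(np.abs(bx)<.12);print("lip by",m.sum(),np.percentile(by[m],[1,99,99.7]).round(4),np.percentile(bx[m],[1,99]).round(4),np.percentile(Z[m],[5,50,95]).round(4))
E
```

```text
22.95 [ 0.5912 -0.1692  0.1692] yaw 6.9 F [-0.4  0.7 -3.9] T [ 0.02  -0.008 -0.012] q [-0.32   0.01   1.654 -0.     1.479  1.131] 0.12646674207348224 [-0.001  0.    -1.   ]
rim pts 272
free rim by [-0.1129 -0.1102 -0.1077] 66
front rim bx [-0.0915 -0.089  -0.0866] 83
scene free rim 33 [-0.1176 -0.1146 -0.1104]
wrist free rim 434 [-0.1154 -0.1133 -0.11  ]
lip by 18212 [-0.2477 -0.1071 -0.0885] [-0.0706  0.0897] [0.1002 0.1015 0.1041]
```

View pics/w5.png

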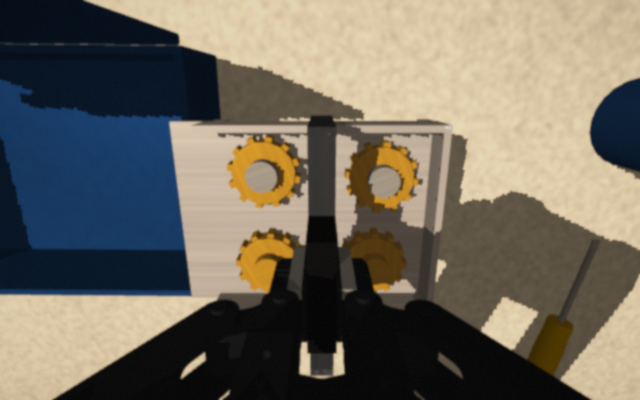

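Call:
move_arm(moves=[[[0,0,0.3],[0,0,0.1],1],[[0,0,0.3],[0,0,0],1],[[0,-0.3,0],[0,0,0],1],[[0,-0.3,0],[0,0,0],1],[[0,-0.16,0],[0,0,0],1],[[0,0,0],[0,0,0],1]])

```text
t: 23.65
ee_pos: [0.5893, -0.1496, 0.155]
orientation: [0.0, 0.998, 0.056, 0.0]
force: [0.4, -0.1, -3.3]
grip_width: 0.127
grip_force: 58.8
```

Call:
move_arm(moves=[[[0,-0.06,0],[0,0,0],1],[[0,-0.04,0],[0,0,0],1],[[0,0,0],[0,0,0],1]])

```text
t: 23.95
ee_pos: [0.5889, -0.1478, 0.1546]
orientation: [0.0, 0.998, 0.056, 0.0]
force: [-0.2, -0.1, -3.5]
grip_width: 0.129
grip_force: 58.8
```

```bash
python3 t.py; python3 -c "
from h import *
s,p,M=st();print(tobox(p[0],p[1]))"
```

```text
23.95 [ 0.5889 -0.1478  0.1546] yaw 6.4 F [-0.2 -0.1 -3.5] T [-0.003 -0.021 -0.003] q [-0.288  0.     1.687  0.     1.454  1.171] 0.12860421152879903 [ 0. -0. -1.]
(np.float64(-0.011967216142928342), np.float64(-0.1810569168135956))
```

Call:
move_arm(moves=[[[0,-0.04,0],[0,0,0],1],[[0,-0.04,0],[0,0,0],1],[[0,0,0],[0,0,0],1]])

```text
t: 24.25
ee_pos: [0.5888, -0.1465, 0.1549]
orientation: [0.001, 0.998, 0.056, 0.0]
force: [0.0, -4.3, -2.6]
grip_width: 0.133
grip_force: 59.1
```

Call:
move_arm(moves=[[[0,0.06,0.1],[0,0,0],1],[[0,0,0.1],[0,0,0],1],[[0,0,0.06],[0,0,0],1],[[0,0,0],[0,0,0],1]])

```text
t: 24.65
ee_pos: [0.5889, -0.1476, 0.1484]
orientation: [0.0, 0.998, 0.056, 0.0]
force: [-1.9, -2.8, 2.7]
grip_width: 0.13
grip_force: 59.7
```

Call:
move_arm(moves=[[[0,-0.212,-0.186],[-1,0,0],1],[[0,-0.212,-0.186],[-1,0,0],1],[[0,-0.212,-0.186],[-1,0,0],1],[[0,0,0],[0,0,0],1]])

```text
t: 25.05
ee_pos: [0.5872, -0.1297, 0.1619]
orientation: [0.106, 0.993, 0.057, 0.007]
force: [-1.6, -7.2, 3.8]
grip_width: 0.128
grip_force: 59.9
```

```bash
cat > piv.py <<'E'
from h import *
s,p,M=st();A=M.as_matrix();pv=p+M.apply([0,-.069,.0736]);bx,by=tobox(pv[0],pv[1])
print(s["t"],"tilt",np.degrees(np.arccos(-A[2,2])).round(1),"pivot bx,by,z",round(bx,4),round(by,4),pv[2].round(4),"F",s["force"].round(1),"T",s["ft_torque"].round(2),"q",s["joints"].round(3),s["grip_width"].round(3))
E
python3 piv.py
```

```text
Traceback (most recent call last):
  File "piv.py", line 3, in <module>
    print(s["t"],"tilt",np.degrees(np.arccos(-A[2,2])).round(1),"pivot bx,by,z",round(bx,4),round(by,4),pv[2].round(4),"F",s["force"].round(1),"T",s["ft_torque"].round(2),"q",s["joints"].round(3),s["grip_width"].round(3))
                                                                                                                                                                                                    ^^^^^^^^^^^^^^^^^^^^^
AttributeError: 'float' object has no attribute 'round'
```

```bash
sed -i 's/,s\["grip_width"\].round(3)//' piv.py; python3 piv.py
```

```text
25.05 tilt 12.2 pivot bx,by,z -0.0115 -0.1109 0.0754 F [-1.6 -7.2  3.8] T [-1.2   0.26 -0.19] q [-0.162 -0.051  1.736 -0.207  1.4    1.324]
```

Call:
move_arm(moves=[[[0,-0.172,-0.186],[-1,0,0],1],[[0,-0.212,-0.186],[-1,0,0],1],[[0,-0.212,-0.186],[-1,0,0],1],[[0,-0.212,-0.186],[-1,0,0],1],[[0,0,0],[0,0,0],1]])

```text
t: 25.55
ee_pos: [0.5845, -0.1047, 0.1727]
orientation: [0.242, 0.969, 0.055, 0.014]
force: [-2.3, -0.8, 7.2]
grip_width: 0.126
grip_force: 60.3
```

```bash
python3 piv.py
```

```text
25.55 tilt 28.1 pivot bx,by,z -0.0114 -0.1114 0.0753 F [-2.3 -0.8  7.2] T [ 0.05  0.3  -0.19] q [ 0.009 -0.073  1.785 -0.495  1.397  1.545]
```

Call:
move_arm(moves=[[[0,-0.212,-0.22],[-1,0,0],1],[[0,-0.212,-0.2],[-1,0,0],1],[[0,-0.212,-0.186],[-1,0,0],1],[[0,-0.212,-0.186],[-1,0,0],1],[[0,0,0],[0,0,0],1]])

```text
t: 26.05
ee_pos: [0.581, -0.0763, 0.1762]
orientation: [0.374, 0.926, 0.053, 0.021]
force: [-0.7, 3.5, 3.7]
grip_width: 0.128
grip_force: 60.2
```

```bash
python3 piv.py
```

```text
26.05 tilt 44.0 pivot bx,by,z -0.0118 -0.1106 0.0753 F [-0.7  3.5  3.7] T [ 0.62  0.14 -0.18] q [ 0.174 -0.037  1.824 -0.773  1.458  1.763]
```

Call:
move_arm(moves=[[[0,-0.212,-0.186],[-1,0,0],1],[[0,-0.212,-0.186],[-1,0,0],1],[[0,-0.212,-0.186],[-1,0,0],1],[[0,-0.212,-0.186],[-1,0,0],1],[[0,0,0],[0,0,0],1],[[0,0,0],[0,0,0],1],[[0,0,0],[0,0,0],1]])

```text
t: 26.75
ee_pos: [0.578, -0.0495, 0.172]
orientation: [0.498, 0.865, 0.049, 0.027]
force: [-0.6, 8.3, 3.1]
grip_width: 0.13
grip_force: 61.1
```

```bash
python3 piv.py
python3 - <<'E'
from h import *
a=r.grab_frame("scene")["img"][150:300,230:430];b=r.grab_frame("wrist")["img"]
a=cv2.resize(a,(533,400),interpolation=cv2.INTER_CUBIC)
o=np.zeros((400,800,3),np.uint8);o[:, :]=np.hstack([a,b[:, :640]])[:, :1173][:, :800] if 0 else np.hstack([cv2.resize(a,(400,300)),cv2.resize(b,(400,250))[:300] if 0 else cv2.copyMakeBorder(cv2.resize(b,(400,250)),0,50,0,0,0)]).repeat(1,0).__getitem__(slice(0,300)) if 0 else 0
v=np.vstack([a,np.hstack([cv2.resize(b,(320,200)),np.zeros((200,213,3),np.uint8)])]);cv2.imwrite("pics/p1.png",v)
E
```

```text
26.75 tilt 59.8 pivot bx,by,z -0.0118 -0.111 0.0754 F [-0.6  8.3  3.1] T [1.4  0.17 0.02] q [ 0.304  0.054  1.849 -1.013  1.564  1.951]
```

View pics/p1.png

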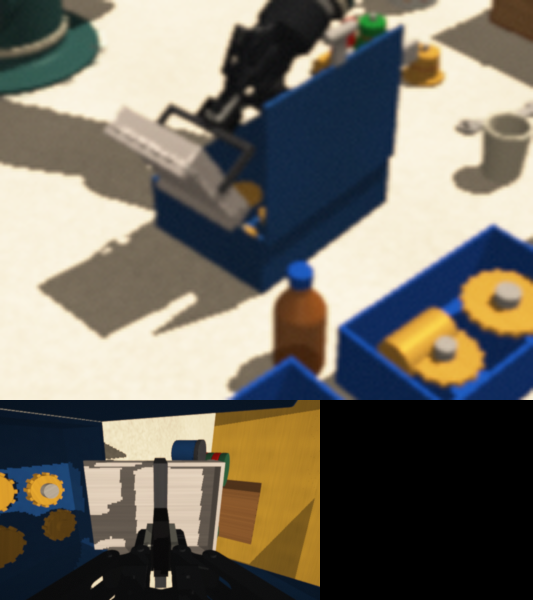

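Call:
move_arm(moves=[[[0,0.198,0.18],[1,0,0],1],[[0,0.198,0.2],[1,0,0],1],[[0,0.198,0.2],[1,0,0],1],[[0,0.198,0.2],[1,0,0],1],[[0,0.198,0.2],[1,0,0],1],[[0,0.198,0.2],[1,0,0],1],[[0,0.198,0.2],[1,0,0],1],[[0,0.198,0.18],[1,0,0],1],[[0,0.198,0.18],[1,0,0],1],[[0,0.198,0.18],[1,0,0],1],[[0,0.198,0.18],[1,0,0],1],[[0,0.198,0.18],[1,0,0],1],[[0,0.198,0.18],[1,0,0],1],[[0,0.198,0.18],[1,0,0],1],[[0,0.198,0.16],[1,0,0],1],[[0,0,0],[0,0,0],1]])

```text
t: 28.45
ee_pos: [0.5885, -0.1476, 0.1529]
orientation: [-0.002, 0.998, 0.055, -0.0]
force: [0.0, -1.9, -0.9]
grip_width: 0.128
grip_force: 59.5
```

```bash
python3 piv.py; python3 t.py
```

```text
28.45 tilt 0.2 pivot bx,by,z -0.0121 -0.1115 0.0796 F [ 0.  -1.9 -0.9] T [-0.27 -0.03  0.02] q [-2.900e-01  1.000e-03  1.689e+00  4.000e-03  1.453e+00  1.171e+00]
28.45 [ 0.5885 -0.1476  0.1529] yaw 6.3 F [ 0.  -1.9 -0.9] T [-0.274 -0.033  0.024] q [-2.900e-01  1.000e-03  1.689e+00  4.000e-03  1.453e+00  1.171e+00] 0.12787930989933322 [-0.001  0.004 -1.   ]
```

Call:
move_arm(moves=[[[0,0.1,-0.4],[0,0,0],1],[[0,0.3,-0.4],[0,0,0],1],[[-0.5,0.6,0],[0,0,0],1],[[-0.9,0.6,0],[0,0,0],1],[[-0.9,0.6,0],[0,0,0],1],[[-0.9,0.6,0],[0,0,0],1],[[-0.9,0.4,0],[0,0,0],1],[[-0.7,0.2,0],[0,0,-0.5],1],[[-0.4,0,0],[0,0,-0.5],1],[[0,0,0.8],[0,0,0],1],[[0,0,1],[0,0,0],1],[[0,0,0.9],[0,0,0],1],[[0,0,0.4],[0,0,0],1],[[0,0,0.1],[0,0,0],1],[[0,0,0],[0,0,0],1]])

```text
t: 29.95
ee_pos: [0.4694, -0.2453, 0.0948]
orientation: [0.0, 0.996, 0.091, 0.0]
force: [-1.1, 0.3, -0.9]
grip_width: 0.124
grip_force: 59.3
```

```bash
python3 t.py
```

```text
29.95 [ 0.4694 -0.2453  0.0948] yaw 10.4 F [-1.1  0.3 -0.9] T [-0.042  0.014 -0.005] q [-0.53  -0.133  1.913  0.     1.36   0.859] 0.12396030654914192 [ 0.001 -0.    -1.   ]
```

Lower 11 mm to bench, release, retreat up.

Call:
move_arm(moves=[[[0,0,0.25],[0,0,0],1],[[0,0,0.15],[0,0,0],1],[[0,0,0.05],[0,0,0],1],[[0,0,0],[0,0,0],1]])

```text
t: 30.35
ee_pos: [0.4693, -0.2454, 0.0836]
orientation: [0.0, 0.996, 0.091, 0.0]
force: [-3.6, 2.8, 7.5]
grip_width: 0.128
grip_force: 60.6
```

Call:
move_arm(moves=[[[0,0,0],[0,0,0],0.5],[[0,0,0],[0,0,0],0],[[0,0,0],[0,0,0],-0.3],[[0,0,0],[0,0,0],-0.3],[[0,0,-0.5],[0,0,0],-0.3],[[0,0,-1],[0,0,0],-0.3],[[0,0,-1],[0,0,0],-0.3],[[0,0,-1],[0,0,0],-0.3],[[0,0,-1],[0,0,0],-0.3],[[0,0,-1],[0,0,0],-0.6],[[0,0,-1],[0,0,0],-1],[[0,0,-1],[0,0,0],-1],[[0,0,-0.8],[0,0,0],-1],[[0,0,0],[0,0,0],-1]])

```text
t: 31.75
ee_pos: [0.4694, -0.2455, 0.2941]
orientation: [0.001, 0.996, 0.091, 0.002]
force: [0.1, -0.0, 0.8]
grip_width: 0.998
grip_force: 0.0
```

```bash
python3 t.py
python3 - <<'E'
from h import *
f=r.grab_frame("wrist");W=cloud(f);X,Y,Z=np.moveaxis(W,2,0)
near=(np.hypot(X-.465,Y+.245)<.13)
m=near&(Z>.008)&(Z<.045);print("tray",cv2.minAreaRect(np.stack([X[m],Y[m]],1).astype(np.float32)),np.percentile(Z[m],[5,50,95]))
f=r.grab_frame("top");W=cloud(f);X,Y,Z=np.moveaxis(W,2,0);hsv=cv2.cvtColor(f["img"],cv2.COLOR_BGR2HSV)
m=(hsv[...,0]>10)&(hsv[...,0]<28)&(hsv[...,1]>130)&(Z>.035)&(Z<.056)
k,l,s_,c=cv2.connectedComponentsWithStats(m.astype(np.uint8))
for i in range(1,k):
    if s_[i,4]>40: print("barrel?",c[i].round(),s_[i,4],X[l==i].mean().round(4),Y[l==i].mean().round(4))
cv2.imwrite("pics/top3.png",cv2.resize(f["img"][140:300,150:470],None,fx=2.5,fy=2.5,interpolation=cv2.INTER_CUBIC))
E
```

```text
31.75 [ 0.4694 -0.2455  0.2941] yaw 10.4 F [ 0.1 -0.   0.8] T [-0.011  0.001 -0.012] q [-0.53  -0.215  1.66   0.     1.692  0.859] 0.9980663615803467 [ 0.004 -0.002 -1.   ]
tray ((0.4678384065628052, -0.2357262372970581), (0.12434262037277222, 0.16033552587032318), 10.342561721801758) [0.01439715 0.01582915 0.03653956]
barrel? [317.  98.] 136 0.917 -0.0304
barrel? [373. 104.] 494 0.8924 -0.2179
barrel? [404.  96.] 130 0.9168 -0.326
barrel? [284. 106.] 504 0.8923 0.0808
barrel? [121. 214.] 232 0.5441 0.6215
barrel? [183. 231.] 155 0.483 0.4183
```

View pics/top3.png

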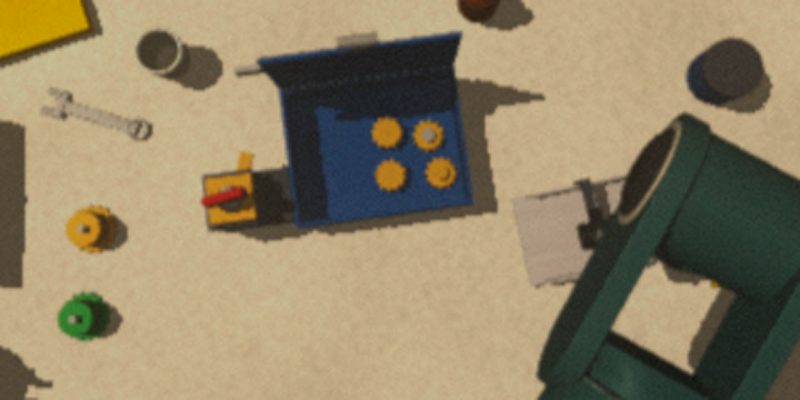

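Call:
move_arm(moves=[[[0.15,-1,0],[0,0,0],-1],[[0.15,-1,0],[0,0,0],-1],[[0.15,-1,0],[0,0,0],-1],[[0.15,-1,0],[0,0,0],-1],[[0.15,-1,0],[0,0,0],-1],[[0.15,-1,0],[0,0,0],-1],[[0.15,-1,0],[0,0,0],-1],[[0.15,-1,0],[0,0,0],-1],[[0.15,-1,0],[0,0,0],-1],[[0.15,-1,0],[0,0,0],-1],[[0.15,-1,0],[0,0,0],-1],[[0.15,-1,0],[0,0,0],-1],[[0.15,-1,0],[0,0,0],-1],[[0.15,-1,0],[0,0,0],-1],[[0.15,-1,0],[0,0,0],-1],[[0.15,-1,0],[0,0,0],-1],[[0.15,-1,0],[0,0,0],-1],[[0.15,-1,0],[0,0,0],-1],[[0.15,-1,0],[0,0,0],-1],[[0.15,-1,0],[0,0,0],-1]])

```text
t: 33.85
ee_pos: [0.4519, 0.261, 0.289]
orientation: [0.0, 0.996, 0.091, -0.001]
force: [0.8, -0.0, -0.2]
grip_width: 1.003
grip_force: 0.0
```

Call:
move_arm(moves=[[[0.15,-1,0],[0,0,0],-1],[[0.15,-1,0],[0,0,0],-1],[[0.15,-1,0],[0,0,0],-1],[[0.15,-1,0],[0,0,0],-1],[[0.15,-1,0],[0,0,0],-1],[[0,-0.6,0.8],[0,0,0],-1],[[0,-0.3,1],[0,0,0],-1],[[0,0,1],[0,0,0],-1],[[0,0,0],[0,0,0],-1],[[0,0,0],[0,0,0],-1]])

```text
t: 34.85
ee_pos: [0.444, 0.4083, 0.22]
orientation: [0.0, 0.996, 0.091, -0.0]
force: [-0.5, -0.1, 1.0]
grip_width: 1.002
grip_force: 0.0
```

```bash
python3 t.py
python3 - <<'E'
from h import *
f=r.grab_frame("wrist");W=cloud(f);X,Y,Z=np.moveaxis(W,2,0);img=f["img"];hsv=cv2.cvtColor(img,cv2.COLOR_BGR2HSV)
m=(hsv[...,0]>10)&(hsv[...,0]<28)&(hsv[...,1]>110)
for lo,hi in((.041,.05),(.051,.06),(.003,.009)):
    a=m&(Z>lo)&(Z<hi)&(np.hypot(X-.483,Y-.418)<.06)
    if a.sum()>5:
        P=np.stack([X[a],Y[a]],1).astype(np.float32);print(lo,a.sum(),cv2.minEnclosingCircle(P),P.mean(0))
E
```

```text
34.85 [0.444  0.4083 0.22  ] yaw 10.4 F [-0.5 -0.1  1. ] T [-0.049 -0.001 -0.028] q [ 0.701 -0.036  1.616 -0.     1.563  2.09 ] 1.0017579878849905 [-0.001 -0.001 -1.   ]
0.041 1934 ((0.4847559928894043, 0.41879481077194214), 0.022936642169952393) [0.4854703  0.41889384]
0.051 12 ((0.4828457236289978, 0.419823557138443), 0.004625264555215836) [0.4817119 0.4204687]
0.003 925 ((0.48465847969055176, 0.41885843873023987), 0.03256445750594139) [0.49465692 0.42012724]
```

Call:
move_arm(moves=[[[0.84,-0.06,0],[0,0,0],-1],[[0.84,-0.06,0],[0,0,0],-1],[[0,0,1],[0,0,0],-1],[[0,0,1],[0,0,0],-1],[[0,0,1],[0,0,0],-1],[[0,0,1],[0,0,0],-1],[[0,0,1],[0,0,0],-1],[[0,0,1],[0,0,0],-1],[[0,0,1],[0,0,0],-1],[[0,0,0.7],[0,0,0],-1],[[0,0,0.3],[0,0,0],-1],[[0,0,0],[0,0,0],-1],[[0,0,0],[0,0,0],-0.5],[[0,0,0],[0,0,0],0],[[0,0,0],[0,0,0],0.4],[[0,0,0],[0,0,0],0.4],[[0,0,0],[0,0,0],0.4],[[0,0,0],[0,0,0],0.4]])

```text
t: 36.7
ee_pos: [0.4854, 0.4195, 0.0215]
orientation: [-0.0, 0.996, 0.091, 0.001]
force: [-0.9, -0.7, 5.6]
grip_width: 0.519
grip_force: 61.3
```

Call:
move_arm(moves=[[[0,0,-0.5],[0,0,0],0.4],[[0,0,-1],[0,0,0],0.4],[[0,0,-1],[0,0,0],0.4],[[0,0,-1],[0,0,0],0.4],[[0,0,-1],[0,0,0],0.4],[[0,0,-1],[0,0,0],0.4],[[0,0,-1],[0,0,0],0.4],[[0,0,-1],[0,0,0],0.4],[[0,0,-1],[0,0,0],0.4],[[0,0,-0.7],[0,0,0],0.4],[[0,0.4,0],[0,0,0],0.4],[[0,0.8,0],[0,0,0],0.4],[[0,1,0],[0,0,0],0.4],[[0,1,0],[0,0,0],0.4],[[0,1,0],[0,0,0],0.4],[[0,1,0],[0,0,0],0.4],[[0,1,0],[0,0,0],0.4],[[0,1,0],[0,0,0],0.4],[[0,1,0],[0,0,0],0.4],[[0,1,0],[0,0,0],0.4]])

```text
t: 38.7
ee_pos: [0.5259, 0.1903, 0.2483]
orientation: [0.0, 0.996, 0.09, -0.001]
force: [0.7, 0.3, -2.0]
grip_width: 0.519
grip_force: 61.3
```

Call:
move_arm(moves=[[[0,1,0],[0,0,0],0.4],[[0,1,0],[0,0,0],0.4],[[0,0.9,0],[0,0,0],0.4],[[0,0.7,0],[0,0,0.5],0.4],[[0,0.4,0],[0,0,0.5],0.4],[[0,0,0],[0,0,0],0.4],[[0,0,0],[0,0,0],0.4]])

```text
t: 39.4
ee_pos: [0.5439, 0.0944, 0.2495]
orientation: [-0.0, 0.998, 0.056, -0.0]
force: [0.5, -0.0, -1.3]
grip_width: 0.522
grip_force: 61.3
```

```bash
python3 t.py
python3 - <<'E'
from h import *
x,y=world(-.03,.055);s,p,M=st();print(tobox(p[0],p[1]));go([x,y,.029])
f=r.grab_frame("wrist");W=cloud(f);X,Y,Z=np.moveaxis(W,2,0);bx,by=tobox(X,Y);hsv=cv2.cvtColor(f["img"],cv2.COLOR_BGR2HSV)
m=(Z>.012)&(Z<.05)&(np.abs(bx)<.08)&(np.abs(by)<.105)&(hsv[...,0]>10)&(hsv[...,0]<28)&(hsv[...,1]>110);print("wheels",m.sum(),np.percentile(by[m],[1,50,99]) if m.any() else 0,np.percentile(bx[m],[1,99]) if m.any() else 0)
E
```

```text
39.4 [0.5439 0.0944 0.2495] yaw 6.4 F [ 0.5 -0.  -1.3] T [-0.004  0.027 -0.008] q [ 0.126 -0.157  1.681  0.     1.618  1.584] 0.5219560934894321 [-0.001  0.    -1.   ]
(np.float64(-0.02926084844366264), np.float64(0.06470387418931432))
p [0.5439 0.0944 0.2495] shift [-0.02  0.39  8.82] turn [0. 0. 0.]
wheels 4409 [-0.09697371 -0.02844844  0.00513197] [-0.05822542  0.03903543]
```

Call:
move_arm(moves=[[[0,0.3,0],[0,0,0],0.4],[[0,0,0.8],[0,0,0],0.4],[[0,0,1],[0,0,0],0.4],[[0,0,1],[0,0,0],0.4],[[0,0,1],[0,0,0],0.4],[[0,0,1],[0,0,0],0.4],[[0,0,1],[0,0,0],0.4],[[0,0,1],[0,0,0],0.4],[[0,0,1],[0,0,0],0.4],[[0,0,0.6],[0,0,0],0.4],[[0,0,0.2],[0,0,0],0.4],[[0,0,0.1],[0,0,0],0.4],[[0,0,0],[0,0,0],0.4]])

```text
t: 40.75
ee_pos: [0.5455, 0.0871, 0.0333]
orientation: [-0.0, 0.998, 0.056, 0.0]
force: [-0.6, 0.4, -1.5]
grip_width: 0.519
grip_force: 61.4
```

Call:
move_arm(moves=[[[0,0,0.2],[0,0,0],0.4],[[0,0,0.06],[0,0,0],0.4],[[0,0,0],[0,0,0],0.4]])

```text
t: 41.05
ee_pos: [0.5453, 0.0871, 0.0265]
orientation: [-0.0, 0.998, 0.056, 0.0]
force: [0.0, 0.3, 1.2]
grip_width: 0.515
grip_force: 61.6
```

Call:
move_arm(moves=[[[0,0,0],[0,0,0],0],[[0,0,0],[0,0,0],-0.25],[[0,0,0],[0,0,0],-0.3],[[0,0,0],[0,0,0],-0.3],[[0,0,-0.5],[0,0,0],-0.3],[[0,0,-1],[0,0,0],-0.3],[[0,0,-1],[0,0,0],-0.3],[[0,0,-1],[0,0,0],-0.3],[[0,0,-1],[0,0,0],-0.3],[[0,0,-1],[0,0,0],-0.3],[[0,0,-1],[0,0,0],-0.3],[[0,0,-1],[0,0,0],-0.3],[[0,0,-1],[0,0,0],-0.4],[[0,0,-1],[0,0,0],-0.4],[[0,0,-1],[0,0,0],-0.4],[[0,0,-1],[0,0,0],-0.4],[[0,0,-1],[0,0,0],-0.4],[[0,0,0],[0,0,0],-0.4]])

```text
t: 42.85
ee_pos: [0.5453, 0.0873, 0.343]
orientation: [-0.0, 0.998, 0.056, 0.003]
force: [0.0, 0.9, -0.1]
grip_width: 0.698
grip_force: 0.0
```

```bash
python3 t.py
python3 - <<'E'
from h import *
x,y=world(.1,0);go([x,y,.40])
f=r.grab_frame("top");cv2.imwrite("pics/top4.png",f["img"]);np.savez("top4.npz",img=f["img"],W=cloud(f))
W=cloud(f);X,Y,Z=np.moveaxis(W,2,0);bx,by=tobox(X,Y)
m=(Z>.2)&(Z<.31)&(np.abs(by)<.13)&(bx>.06)&(bx<.2);print("lid top",m.sum(),np.percentile(bx[m],[2,50,98]),np.percentile(Z[m],[50,98]))
E
```

```text
42.85 [0.5453 0.0873 0.343 ] yaw 6.4 F [ 0.   0.9 -0.1] T [ 0.029 -0.036  0.005] q [ 0.112 -0.162  1.536  0.     1.762  1.571] 0.6976350566569886 [ 0.005  0.001 -1.   ]
p [0.5453 0.0873 0.343 ] shift [ 5.16  2.29 -2.25] turn [0. 0. 0.]
lid top 250 [0.08678635 0.0883816  0.09549759] [0.2496932  0.29654016]
```

View pics/top4.png

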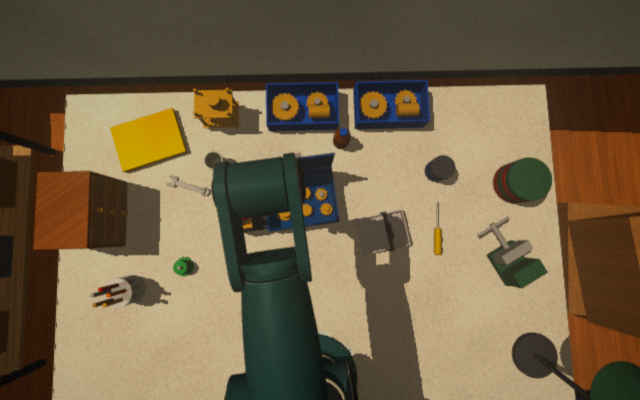

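Call:
move_arm(moves=[[[0.4,0.3,0],[0,0,0],-0.4],[[0.9,0.4,0],[0,0,0],-0.4],[[0.9,0.4,0],[0,0,0],-0.4],[[0.9,0.4,0],[0,0,0],-0.4],[[0.9,0.4,0],[0,0,0],-0.4],[[0.8,0.3,0],[0,0,0],-0.4],[[0.43,0.08,0],[0,0,0],-0.4],[[0,0,0],[0,0,0],-0.4],[[0,0,0.5],[0,0,0],-0.4],[[0,0,0.5],[0,0,0],-0.4],[[0,0,0],[0,0,0],-0.4]])

```text
t: 44.0
ee_pos: [0.6803, 0.0452, 0.3109]
orientation: [-0.0, 0.998, 0.056, -0.001]
force: [0.5, 0.7, -0.4]
grip_width: 0.699
grip_force: 0.0
```

```bash
python3 t.py
python3 - <<'E'
from h import *
f=r.grab_frame("wrist");cv2.imwrite("pics/w6.png",f["img"]);W=cloud(f);X,Y,Z=np.moveaxis(W,2,0);bx,by=tobox(X,Y)
v,u=np.mgrid[:400,:640]
m=(Z>.26)&(Z<.31)&(np.abs(by)<.05)&(bx>.06)&(bx<.15);print(m.sum())
if m.sum()>5:print(np.percentile(bx[m],[2,50,98]),np.percentile(by[m],[2,98]),np.percentile(Z[m],[5,98]),u[m].mean(),v[m].mean())
go([.6815,.0453,.278])
E
```

```text
44.0 [0.6803 0.0452 0.3109] yaw 6.4 F [ 0.5  0.7 -0.4] T [-0.012 -0.017 -0.01 ] q [0.029 0.123 1.306 0.    1.715 1.487] 0.6993589587355028 [-0.003 -0.    -1.   ]
2917
[0.08722695 0.096414   0.10001916] [-0.0208586   0.02049859] [0.26645052 0.29807965] 321.9742886527254 256.68255056564965
p [0.6805 0.0452 0.3123] shift [0.04 0.   1.37] turn [0. 0. 0.]
```

View pics/w6.png

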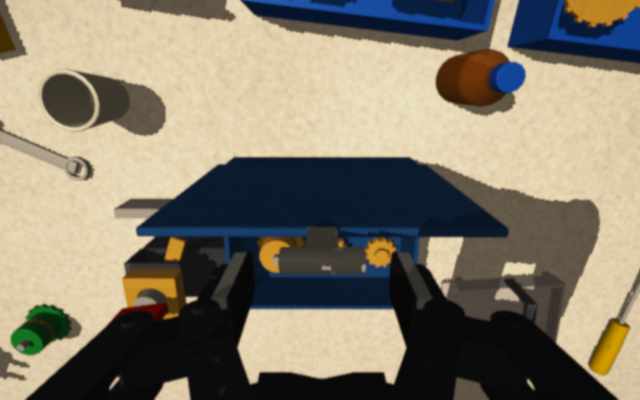

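Call:
move_arm(moves=[[[-0.2,0,0.4],[0,0,0],-0.4],[[0,0,0.6],[0,0,0],-0.4],[[0,0,0.56],[0,0,0],-0.4],[[0,0,0],[0,0,0],0],[[0,0,0],[0,0,0],0.5],[[0,0,0],[0,0,0],0.5],[[0,0,0],[0,0,0],0.5],[[0,0,0],[0,0,0],0.5],[[0,0,0],[0,0,0],0.5]])

```text
t: 44.95
ee_pos: [0.676, 0.0445, 0.2726]
orientation: [-0.0, 0.998, 0.056, -0.002]
force: [-2.3, 1.0, -26.1]
grip_width: 0.494
grip_force: 64.4
```

```bash
python3 t.py;python3 -c "
import numpy as np
th=np.linspace(1.59,0,23);x=-.215*np.cos(th)/.025;z=-.215*np.sin(th)/.025
print(np.stack([np.diff(x),np.diff(z)],1).round(2).tolist())"
```

```text
44.95 [0.676  0.0445 0.2726] yaw 6.4 F [ -2.3   1.  -26.1] T [ 0.13   0.201 -0.038] q [0.028 0.116 1.376 0.    1.654 1.487] 0.49429083279855146 [-0.003 -0.    -1.   ]
[[-0.62, 0.01], [-0.62, 0.06], [-0.61, 0.1], [-0.6, 0.14], [-0.59, 0.19], [-0.58, 0.23], [-0.56, 0.27], [-0.54, 0.31], [-0.51, 0.35], [-0.49, 0.38], [-0.46, 0.42], [-0.43, 0.45], [-0.39, 0.48], [-0.36, 0.51], [-0.32, 0.53], [-0.28, 0.55], [-0.24, 0.57], [-0.2, 0.59], [-0.16, 0.6], [-0.11, 0.61], [-0.07, 0.62], [-0.02, 0.62]]
```

Call:
move_arm(moves=[[[-0.31,0,0.06],[0,0,0],0.5],[[-0.31,0,0.06],[0,0,0],0.5],[[-0.62,0,0.08],[0,0,0],0.5],[[-0.61,0,0.1],[0,0,0],0.5],[[-0.6,0,0.14],[0,0,0],0.5]])

```text
t: 45.45
ee_pos: [0.6154, 0.0378, 0.2662]
orientation: [-0.0, 0.998, 0.056, 0.003]
force: [2.3, 4.4, 0.4]
grip_width: 0.5
grip_force: 65.4
```

Call:
move_arm(moves=[[[-0.59,0,0.19],[0,0,0],0.5],[[-0.58,0,0.23],[0,0,0],0.5],[[-0.56,0,0.27],[0,0,0],0.5],[[-0.54,0,0.31],[0,0,0],0.5],[[-0.51,0,0.35],[0,0,0],0.5],[[-0.49,0,0.38],[0,0,0],0.5],[[-0.46,0,0.42],[0,0,0],0.5]])

```text
t: 46.15
ee_pos: [0.5227, 0.0275, 0.214]
orientation: [-0.0, 0.998, 0.056, 0.003]
force: [-5.7, 5.7, 10.2]
grip_width: 0.494
grip_force: 69.5
```

```bash
cat > lid.py <<'E'
from h import *
s,p,M=st();bx,by=tobox(p[0],p[1]);x=bx-.09;z=p[2]+.019-.0785
print("theta",np.arctan2(z,-x).round(3),"rad",np.hypot(x,z).round(4),"by",by.round(4),"F",s["force"].round(1),p.round(4))
E
python3 lid.py
```

```text
theta 0.807 rad 0.2138 by 0.0006 F [-5.7  5.7 10.2] [0.5227 0.0275 0.214 ]
```

Call:
move_arm(moves=[[[-0.43,0,0.45],[0,0,0],0.5],[[-0.39,0,0.48],[0,0,0],0.5],[[-0.36,0,0.51],[0,0,0],0.5],[[-0.32,0,0.53],[0,0,0],0.5],[[-0.28,0,0.55],[0,0,0],0.5],[[-0.24,0,0.57],[0,0,0],0.5],[[-0.2,0,0.59],[0,0,0],0.5],[[-0.16,0,0.6],[0,0,0],0.5]])

```text
t: 46.95
ee_pos: [0.4639, 0.021, 0.1051]
orientation: [-0.0, 0.998, 0.056, 0.002]
force: [-5.0, 8.2, 3.0]
grip_width: 0.501
grip_force: 71.7
```

```bash
python3 lid.py
```

```text
theta 0.217 rad 0.212 by 0.0008 F [-5.   8.2  3. ] [0.4639 0.021  0.1051]
```

Call:
move_arm(moves=[[[-0.11,0,0.6],[0,0,0],0.5],[[-0.07,0,0.55],[0,0,0],0.5],[[-0.02,0,0.4],[0,0,0],0.5],[[0,0,0.1],[0,0,0],0.5],[[0,0,0],[0,0,0],0.5]])

```text
t: 47.45
ee_pos: [0.4588, 0.0204, 0.0631]
orientation: [-0.0, 0.998, 0.056, 0.001]
force: [-7.4, 6.9, -1.3]
grip_width: 0.499
grip_force: 70.8
```

```bash
python3 lid.py
```

```text
theta 0.017 rad 0.2122 by 0.0008 F [-7.4  6.9 -1.3] [0.4588 0.0204 0.0631]
```

Call:
move_arm(moves=[[[0,0,0.1],[0,0,0],0.5],[[0,0,0.1],[0,0,0],0.5],[[0,0,0],[0,0,0],0.5]])

```text
t: 47.75
ee_pos: [0.4589, 0.0204, 0.0586]
orientation: [-0.0, 0.998, 0.056, 0.001]
force: [-9.4, 6.4, -0.3]
grip_width: 0.496
grip_force: 70.7
```

```bash
python3 lid.py
```

```text
theta -0.004 rad 0.2121 by 0.0008 F [-9.4  6.4 -0.3] [0.4589 0.0204 0.0586]
```

Call:
move_arm(moves=[[[-0.05,0,0.1],[0,0,0],0.5],[[0,0,0.1],[0,0,0],0.5],[[0,0,0],[0,0,0],0.5]])

```text
t: 48.05
ee_pos: [0.4591, 0.0204, 0.0576]
orientation: [-0.0, 0.998, 0.056, 0.003]
force: [-26.1, 7.7, 45.9]
grip_width: 0.497
grip_force: 74.9
```

Call:
move_arm(moves=[[[0,0,-0.12],[0,0,0],0.5],[[0,0,0],[0,0,0],0],[[0,0,0],[0,0,0],-0.4],[[0,0,0],[0,0,0],-0.4],[[0,0,-0.5],[0,0,0],-0.4],[[0,0,-1],[0,0,0],-0.4],[[0,0,-1],[0,0,0],-0.4],[[0,0,-1],[0,0,0],-0.4],[[0,0,-1],[0,0,0],-0.4],[[0,0,-1],[0,0,0],-0.4],[[0,0,-1],[0,0,0],-0.4],[[0,0,-0.9],[0,0,0],-0.2],[[0,0,0],[0,0,0],-0.2]])

```text
t: 49.35
ee_pos: [0.4582, 0.0197, 0.244]
orientation: [0.0, 0.998, 0.056, 0.003]
force: [0.0, 0.7, 0.6]
grip_width: 0.601
grip_force: 0.0
```

```bash
python3 lid.py
python3 - <<'E'
from h import *
f=r.grab_frame("wrist");W=cloud(f);X,Y,Z=np.moveaxis(W,2,0);bx,by=tobox(X,Y)
m=(Z>.06)&(Z<.12)&(bx>-.085)&(bx<.03)&(np.abs(by)<.1);print("lid z front",np.percentile(Z[m],[5,50,95]))
for a in(-.08,-.04,0):
    k=m&(np.abs(bx-a)<.005);print(a,np.median(Z[k]) if k.any() else 0)
go([.5152,.2135,.24],R.from_euler('z',105.3,degrees=True)*R.from_euler('x',180,degrees=True))
E
```

```text
theta 0.714 rad 0.2817 by 0.0002 F [0.  0.7 0.6] [0.4582 0.0197 0.244 ]
lid z front [0.08137741 0.08261613 0.08384373]
-0.08 0.08260112301268885
-0.04 0.08261542979161024
0 0.08263232572213203
p [0.4579 0.0197 0.2419] shift [ 3.14 -7.45  0.08] turn [  0.05  -0.03 -24.72]
```

Call:
move_arm(moves=[[[0.39,-0.93,0],[0,0,0],-0.2],[[0.39,-0.93,0],[0,0,0],-0.2],[[0.39,-0.93,0],[0,0,0],-0.2],[[0.39,-0.93,0],[0,0,0],-0.2],[[0.39,-0.93,0],[0,0,0],-0.2],[[0.39,-0.93,0],[0,0,0],-0.2],[[0.39,-0.93,0],[0,0,0],-0.2],[[0.39,-0.93,0],[0,0,0],-0.2],[[0,0,0],[0,0,-1],-0.2],[[0,0,0],[0,0,-1],-0.2],[[0,0,0],[0,0,-1],-0.2],[[0,0,0],[0,0,-1],-0.2],[[0,0,0],[0,0,-1],-0.2],[[0,0,0],[0,0,-1],-0.2],[[0,0,0],[0,0,-1],-0.2],[[0,0,0],[0,0,-1],-0.2],[[0,0,0],[0,0,-1],-0.2],[[0,0,0],[0,0,-1],-0.2],[[0,0,0],[0,0,-1],-0.2],[[0,0,0],[0,0,-1],-0.2]])

```text
t: 51.4
ee_pos: [0.5139, 0.2132, 0.239]
orientation: [-0.0, 0.889, 0.458, -0.0]
force: [1.1, -0.1, 0.2]
grip_width: 0.602
grip_force: 0.0
```

Call:
move_arm(moves=[[[0,0,0],[0,0,-1],-0.2],[[0,0,0],[0,0,-1],-0.2],[[0,0,0],[0,0,-1],-0.2],[[0,0,0],[0,0,-1],-0.2],[[0,0,0],[0,0,-1],-0.2],[[0,0,0],[0,0,-1],-0.2],[[0,0,0],[0,0,-1],-0.2],[[0,0,0],[0,0,-1],-0.2],[[0,0,0],[0,0,-1],-0.2],[[0,0,0],[0,0,-1],-0.2],[[0,0,0],[0,0,-1],-0.2],[[0,0,0],[0,0,-1],-0.2],[[0,0,0],[0,0,-0.7],-0.2],[[0,0,0],[0,0,0],-0.2]])

```text
t: 52.8
ee_pos: [0.514, 0.2132, 0.2391]
orientation: [-0.0, 0.607, 0.795, -0.0]
force: [0.4, -1.1, 0.5]
grip_width: 0.599
grip_force: 0.0
```

```bash
python3 t.py
python3 - <<'E'
from h import *
f=r.grab_frame("wrist");W=cloud(f);X,Y,Z=np.moveaxis(W,2,0);hsv=cv2.cvtColor(f["img"],cv2.COLOR_BGR2HSV)
red=((hsv[...,0]<8)|(hsv[...,0]>172))&(hsv[...,1]>130)&(Z>.168)&(Z<.19)
(c,sz,a)=cv2.minAreaRect(np.stack([X[red],Y[red]],1).astype(np.float32));print(c,sz,a,np.percentile(Z[red],[5,95]))
y=a if sz[0]>sz[1] else a+90
go([c[0],c[1],.1425],R.from_euler('z',y,degrees=True)*R.from_euler('x',180,degrees=True))
E
```

```text
52.8 [0.514  0.2132 0.2391] yaw 105.3 F [ 0.4 -1.1  0.5] T [-0.002 -0.023  0.058] q [ 0.347 -0.145  1.687 -0.     1.6    0.081] 0.5987376020634132 [-0.001 -0.    -1.   ]
(0.515317976474762, 0.21297623217105865) (0.011649620719254017, 0.04920807480812073) 15.660256385803223 [0.17325201 0.17684749]
p [0.514  0.2132 0.2391] shift [-0.02  0.05  3.87] turn [-0.01  0.   -0.13]
```

Call:
move_arm(moves=[[[-0.02,0.05,1],[0,0,-0.1],-0.2],[[0,0,1],[0,0,0],-0.2],[[0,0,1],[0,0,0],-0.2],[[0,0,0.65],[0,0,0],-0.2],[[0,0,0.17],[0,0,0],0],[[0,0,0],[0,0,0],0.4],[[0,0,0],[0,0,0],1],[[0,0,0],[0,0,0],1],[[0,0,0],[0,0,0],1],[[0,0,0],[0,0,0],1],[[0,0,0],[0,0,0],1]])

```text
t: 53.95
ee_pos: [0.5155, 0.2132, 0.1453]
orientation: [0.0, 0.605, 0.797, 0.0]
force: [-4.7, -2.3, 3.7]
grip_width: 0.133
grip_force: 58.9
```

Call:
move_arm(moves=[[[0,0,0],[0,0,1],1],[[0,0,0],[0,0,1],1],[[0,0,0],[0,0,1],1],[[0,0,0],[0,0,1],1],[[0,0,0],[0,0,1],1],[[0,0,0],[0,0,1],1],[[0,0,0],[0,0,1],1],[[0,0,0],[0,0,1],1],[[0,0,0],[0,0,1],1],[[0,0,0],[0,0,1],1],[[0,0,0],[0,0,1],1],[[0,0,0],[0,0,1],1],[[0,0,0],[0,0,1],1],[[0,0,0],[0,0,1],1],[[0,0,0],[0,0,1],1],[[0,0,0],[0,0,1],1]])

```text
t: 55.55
ee_pos: [0.5156, 0.2128, 0.1453]
orientation: [0.0, 0.935, 0.354, 0.0]
force: [-4.6, -2.0, 3.6]
grip_width: 0.128
grip_force: 59.2
```

```bash
python3 t.py
```

```text
55.55 [0.5156 0.2128 0.1453] yaw 41.4 F [-4.6 -2.   3.6] T [-0.262  0.762  0.119] q [ 3.460e-01 -1.040e-01  1.802e+00 -1.000e-03  1.443e+00  1.194e+00] 0.12849026777048886 [ 0.    -0.001 -1.   ]
```

Torque +0.12: the cam is being driven. Continue to about yaw 5°, watching torque.

Call:
move_arm(moves=[[[0,0,0],[0,0,1],1],[[0,0,0],[0,0,1],1],[[0,0,0],[0,0,1],1],[[0,0,0],[0,0,1],1],[[0,0,0],[0,0,1],1],[[0,0,0],[0,0,1],1],[[0,0,0],[0,0,1],1],[[0,0,0],[0,0,1],1],[[0,0,0],[0,0,0.8],1],[[0,0,0],[0,0,0],1]])

```text
t: 56.55
ee_pos: [0.5154, 0.2127, 0.1453]
orientation: [0.001, 0.998, 0.055, -0.0]
force: [-7.2, -5.5, 4.6]
grip_width: 0.132
grip_force: 59.2
```

```bash
python3 t.py
```

```text
56.55 [0.5154 0.2127 0.1453] yaw 6.3 F [-7.2 -5.5  4.6] T [-1.25   1.426  0.034] q [ 3.460e-01 -1.040e-01  1.803e+00 -1.000e-03  1.444e+00  1.807e+00] 0.13160590934417046 [-0.    -0.001 -1.   ]
```

Call:
move_arm(moves=[[[0,0,0],[0,0,0.8],1],[[0,0,0],[0,0,0.8],1],[[0,0,0],[0,0,0],1]])

```text
t: 56.85
ee_pos: [0.5153, 0.2128, 0.1452]
orientation: [0.0, 1.0, -0.001, -0.0]
force: [-6.8, -5.3, 4.2]
grip_width: 0.129
grip_force: 59.3
```

```bash
python3 t.py
```

```text
56.85 [0.5153 0.2128 0.1452] yaw -0.1 F [-6.8 -5.3  4.2] T [-1.065  1.432  0.081] q [ 3.460e-01 -1.040e-01  1.803e+00 -1.000e-03  1.444e+00  1.919e+00] 0.12934867900592972 [-0.    -0.001 -1.   ]
```

Call:
move_arm(moves=[[[0,0,0],[0,0,0.6],1],[[0,0,0],[0,0,0.6],1],[[0,0,0],[0,0,0],1]])

```text
t: 57.15
ee_pos: [0.5153, 0.2128, 0.1452]
orientation: [0.0, 0.999, -0.043, -0.0]
force: [-6.6, -5.4, 3.5]
grip_width: 0.129
grip_force: 59.4
```

```bash
python3 t.py
```

```text
57.15 [0.5153 0.2128 0.1452] yaw -4.9 F [-6.6 -5.4  3.5] T [-1.17   1.516  0.063] q [ 3.460e-01 -1.040e-01  1.803e+00 -1.000e-03  1.444e+00  2.002e+00] 0.12928940872867647 [-0.    -0.001 -1.   ]
```

```bash
cat > cam.py <<'E'
from h import *
def ang(img,W,n):
    X,Y,Z=np.moveaxis(W,2,0);bx,by=tobox(X,Y);hsv=cv2.cvtColor(img,cv2.COLOR_BGR2HSV)
    dx,dy=bx+.045,by-.185;rr=np.hypot(dx,dy)
    m=(hsv[...,0]>8)&(hsv[...,0]<30)&(hsv[...,1]>110)&(Z>.06)&(Z<.118)&(rr>.034)&(rr<.09)
    if m.sum()<10: print(n,"few",m.sum());return
    x,y=dx[m].mean(),dy[m].mean();print(n,m.sum(),"cam",np.arctan2(x,-y).round(3),"r",np.hypot(x,y).round(3),"z",np.median(Z[m]).round(3),"dx",np.percentile(dx[m],[5,95]).round(3),"dy",np.percentile(dy[m],[5,95]).round(3))
d=np.load("w1.npz");ang(d["img"],d["W"],"start")
d=np.load("top2.npz");ang(d["img"],d["W"],"open")
for k in("wrist","top"):
    f=r.grab_frame(k);ang(f["img"],cloud(f),k);cv2.imwrite("pics/c_%s.png"%k,f["img"])
E
python3 cam.py
```

```text
start 568 cam 0.043 r 0.038 z 0.091 dx [-0.03  0.03] dy [-0.06   0.028]
open 69 cam 1.166 r 0.023 z 0.093 dx [-0.032  0.054] dy [-0.026  0.031]
wrist 1885 cam 0.458 r 0.04 z 0.092 dx [0.007 0.029] dy [-0.058  0.025]
top 52 cam 0.309 r 0.045 z 0.089 dx [-0.01   0.026] dy [-0.056 -0.01 ]
```

View pics/c_wrist.png

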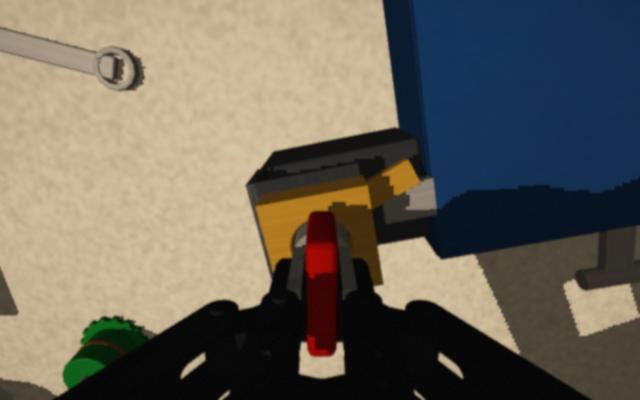

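Call:
move_arm(moves=[[[0,0,0],[0,0,1],1],[[0,0,0],[0,0,1],1],[[0,0,0],[0,0,1],1],[[0,0,0],[0,0,1],1],[[0,0,0],[0,0,0],1]])

```text
t: 57.75
ee_pos: [0.5152, 0.2127, 0.1453]
orientation: [0.001, 0.983, -0.182, -0.0]
force: [-7.6, -5.9, 5.0]
grip_width: 0.127
grip_force: 59.4
```

```bash
python3 t.py
```

```text
57.75 [0.5152 0.2127 0.1453] yaw -20.9 F [-7.6 -5.9  5. ] T [-1.2    1.579  0.008] q [ 3.460e-01 -1.040e-01  1.803e+00 -1.000e-03  1.444e+00  2.283e+00] 0.12703245104936667 [-0.001 -0.001 -1.   ]
```

Call:
move_arm(moves=[[[0,0,0],[0,0,0.8],1],[[0,0,0],[0,0,0],1]])

```text
t: 57.95
ee_pos: [0.5152, 0.2127, 0.1452]
orientation: [0.001, 0.978, -0.209, -0.0]
force: [-8.1, -5.6, 4.8]
grip_width: 0.131
grip_force: 59.4
```

```bash
python3 t.py; python3 cam.py|tail -2
```

```text
57.95 [0.5152 0.2127 0.1452] yaw -24.1 F [-8.1 -5.6  4.8] T [-1.224  1.65   0.066] q [ 3.460e-01 -1.040e-01  1.803e+00 -1.000e-03  1.444e+00  2.338e+00] 0.131471658561842 [-0.001 -0.001 -1.   ]
wrist 1746 cam 0.125 r 0.042 z 0.092 dx [-0.006  0.029] dy [-0.06  0.02]
top 55 cam -0.066 r 0.044 z 0.09 dx [-0.016  0.007] dy [-0.06  -0.018]
```

Call:
move_arm(moves=[[[0,0,0],[0,0,0.6],1],[[0,0,0],[0,0,0],1]])

```text
t: 58.25
ee_pos: [0.5152, 0.2128, 0.1452]
orientation: [0.001, 0.973, -0.229, -0.0]
force: [-8.3, -6.6, 4.2]
grip_width: 0.13
grip_force: 59.5
```

```bash
python3 t.py
```

```text
58.25 [0.5152 0.2128 0.1452] yaw -26.5 F [-8.3 -6.6  4.2] T [-1.261  1.736  0.185] q [ 3.460e-01 -1.040e-01  1.803e+00 -1.000e-03  1.444e+00  2.379e+00] 0.13031108361704827 [-0.001 -0.001 -1.   ]
```

Call:
move_arm(moves=[[[0,0,0],[0,0,0.6],1],[[0,0,0],[0,0,0],1]])

```text
t: 58.45
ee_pos: [0.5152, 0.2128, 0.1453]
orientation: [0.001, 0.968, -0.249, -0.0]
force: [-7.8, -5.6, 5.1]
grip_width: 0.131
grip_force: 59.6
```

```bash
python3 t.py; python3 cam.py
```

```text
58.45 [0.5152 0.2128 0.1453] yaw -28.9 F [-7.8 -5.6  5.1] T [-1.239  1.744  0.42 ] q [ 3.460e-01 -1.040e-01  1.803e+00 -1.000e-03  1.444e+00  2.421e+00] 0.13134545475678036 [-0.001 -0.001 -1.   ]
start 568 cam 0.043 r 0.038 z 0.091 dx [-0.03  0.03] dy [-0.06   0.028]
open 69 cam 1.166 r 0.023 z 0.093 dx [-0.032  0.054] dy [-0.026  0.031]
wrist 1780 cam 0.092 r 0.042 z 0.092 dx [-0.008  0.029] dy [-0.06  0.02]
top 53 cam -0.096 r 0.044 z 0.089 dx [-0.018  0.006] dy [-0.059 -0.013]
```

Call:
move_arm(moves=[[[0,0,0],[0,0,0.4],1],[[0,0,0],[0,0,0],1],[[0,0,0],[0,0,-0.8],1],[[0,0,0],[0,0,0],0.5],[[0,0,0],[0,0,0],-0.2],[[0,0,0],[0,0,0],-0.2],[[0,0,0],[0,0,0],-0.2],[[0,0,-0.5],[0,0,0],-0.2],[[0,0,-1],[0,0,0],-0.2],[[0,0,-1],[0,0,0],-0.2],[[0,0,-1],[0,0,0],-0.2],[[0,0,-1],[0,0,0],-0.2],[[0,0,-1],[0,0,0],-0.2],[[0,0,0],[0,0,0],-0.2]])

```text
t: 59.95
ee_pos: [0.5163, 0.2135, 0.2864]
orientation: [-0.002, 0.972, -0.235, 0.002]
force: [0.5, -0.3, -0.6]
grip_width: 0.601
grip_force: 0.0
```

```bash
python3 t.py; python3 cam.py|tail -2
```

```text
59.95 [0.5163 0.2135 0.2864] yaw -27.2 F [ 0.5 -0.3 -0.6] T [-0.002 -0.012 -0.009] q [ 0.346 -0.151  1.616  0.     1.67   2.392] 0.6012609119816386 [ 0.005  0.002 -1.   ]
wrist 688 cam 0.048 r 0.038 z 0.092 dx [-0.016  0.028] dy [-0.061  0.034]
top 64 cam -0.119 r 0.043 z 0.09 dx [-0.03   0.007] dy [-0.06  -0.021]
```

View pics/c_wrist.png

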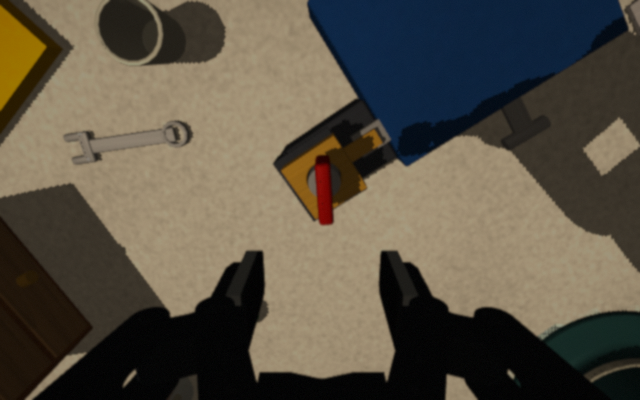

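Picture: the lid is shut, the cam at (365,145) points squarely at the box over the ear, and the key is still in the lock at (325,190).

```bash
python3 -c "
from cell import r
print(r.hand_in())"
```

```text
the job is handed in; nothing more can be done
None
```

I handed the job in at about 60 s: four wheels and the one brass barrel are in the strongbox, the lid is shut and locked with the key left in, the tray stands upright on the bench, and nothing else was touched.

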